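# Counterpoise a sample can with slotted weights

## Task

Weigh the sample can on the balance: add slotted weights from the row to the one already on the weight tray, one at a time, until the pointer rests between the two long marks in the middle of the dial. Slide each weight's slot round the tray's pin and push it fully home, until it bears firmly against the pin, and leave it lying flat. Never push the pin so hard as to harm it nor drive the tray down to its stop, and leave the cans and the other things where they are and the unused weights on the bench.

Things in the scene. Friction and masses are not known exactly. Their poses are not given: they have to be found in the camera images.
- pin: upright brass pin in the middle of the balance's weight tray, 7 mm thick, 39 mm tall, tapered at the top; it does not give sideways. A weight bears firmly on it when pressed with 5 to 8 N; more than 9 N harms the balance. Origin: on its axis at the tray's top surface (it rides up and down with the tray); z up, -y along the beam to the dial tower, x square to the beam.
- tray: weight tray around the pin: flat rimless steel disc, 150 mm across, 4 mm thick, origin under its centre. It only moves up and down, 24 mm in all; its top is 87 mm above the bench at the start (upper stop, the can being heavier), 75 mm when level. Floating, 1 N pushes it 10 mm down
- balance: the balance's grey base, 130 x 400 mm, origin on the bench under its middle, y axis along the beam: weight tray centred at y = +150 mm, sample platform (a like disc, top 63 mm above the bench at the start) at y = -150 mm; in the middle stands the dial tower, 118 mm wide along y, 22 mm thick, 182 mm high. Fixed to the bench
- pointer (a joint): pointer angle on the white dial (rad): 0 = start, platform down on its stop; 0.48 = level, upright between the two long marks (at 0.41 and 0.55); 0.96 = tray down on its stop. It leans 0.2 rad from 0.48 per 50 g of difference, towards 0 while the can is heavier (stays at 0 beyond 120 g); 0.2 rad is 5 mm of tray. Empty, the balance is level. Settles in about 1 s
- first_c (a point): a 100 g slotted weight like the others (44 mm across, 10 mm thick) that already lies on the tray, home round the pin; the next ones go on top of it. This point: its centre, half-way up
- big_a_c (a point): loose 100 g slotted weight: flat steel disc 44 mm across, 10 mm thick, lying flat in a row on the bench. A 10 mm wide slot runs from the middle out through the rim towards its own +x, its mouth eased to 14 mm, its square inner end 4 mm beyond the centre (x = -4 mm). This point: the disc's centre, half-way up (5 mm above its underside); x axis along the slot to its mouth, z up
- big_b_c (a point): loose 100 g slotted weight: flat steel disc 44 mm across, 10 mm thick, lying flat in a row on the bench. A 10 mm wide slot runs from the middle out through the rim towards its own +x, its mouth eased to 14 mm, its square inner end 4 mm beyond the centre (x = -4 mm). This point: the disc's centre, half-way up (5 mm above its underside); x axis along the slot to its mouth, z up
- big_c_c (a point): loose 100 g slotted weight: flat steel disc 44 mm across, 10 mm thick, lying flat in a row on the bench. A 10 mm wide slot runs from the middle out through the rim towards its own +x, its mouth eased to 14 mm, its square inner end 4 mm beyond the centre (x = -4 mm). This point: the disc's centre, half-way up (5 mm above its underside); x axis along the slot to its mouth, z up
- small_c (a point): loose 50 g slotted weight, in the row: as the 100 g ones but 34 mm across and 9 mm thick (same 10 mm slot towards its own +x, square inner end at x = -4 mm). This point: the disc's centre, half-way up (4.5 mm above its underside); x axis along the slot to its mouth, z up
- can_a_c (a point): closed aluminium sample can, 62 mm across, 94 mm tall, black cap, paper label. Three alike: one stands on the balance's sample platform, two on the white rack (63 mm high) beside it. Each weighs about 250 or about 300 g in all (within 3 percent), which cannot be seen, and which can is on the platform changes. This point: its centre, half-way up
- can_b_c (a point): closed aluminium sample can, 62 mm across, 94 mm tall, black cap, paper label. Three alike: one stands on the balance's sample platform, two on the white rack (63 mm high) beside it. Each weighs about 250 or about 300 g in all (within 3 percent), which cannot be seen, and which can is on the platform changes. This point: its centre, half-way up
- can_c_c (a point): closed aluminium sample can, 62 mm across, 94 mm tall, black cap, paper label. Three alike: one stands on the balance's sample platform, two on the white rack (63 mm high) beside it. Each weighs about 250 or about 300 g in all (within 3 percent), which cannot be seen, and which can is on the platform changes. This point: its centre, half-way up
- collar: bystander: plain steel collar, 38 mm across, 21 mm hole, 12 mm high, no slot, in the row of weights; origin under its centre
- bung: bystander: black rubber bung, 35 mm across, 28 mm high, in the row of weights; origin under its centre
- vial: bystander: small amber jar with white cap, 42 mm across, 75 mm tall; origin under its centre
- dish: bystander: shallow glass dish, 90 mm across, 15 mm high; origin under its centre
- beaker: bystander: glass beaker, 64 mm across, 85 mm tall; origin under its centre
- pen: bystander: pen, 138 mm long, on a sheet of paper; origin under its middle

How it is judged:
By the outcome, as a careful person would: the job done as asked, in the order asked, and still so for the second after the job is handed in, with the robot touching nothing.
It also fails if it takes over 72 s, if anything falls off the work surface, if the arm or the gripper's body presses on something with over 40 N, if the wrist force passes 120 N, or if a joint passes its speed limit or range.

## Robot

A 6-joint arm with a two-finger parallel gripper is mounted at the origin on the work surface. World frame = base frame: x ahead of the robot, y to its left, z up, the work surface at z = 0. Lengths are in m, angles in rad, forces in N, time in s.
With the tool pointing down it reaches from about 0.325 to 0.75 m from the base axis. Payload 7.6 kg.
Tool frame: the origin (TCP) lies between the finger pads; the fingertips stand 25 mm ahead of it and the grasp point (between the pads) lies 6 mm ahead of it; z points along the fingers, y is the line along which they close (so a half turn about z gives the same grasp; the last joint's range is limited). The gripper opens to 85 mm and grips with 20 to 120 N. Pads are 22 mm wide; open, the fingers measure 114 mm over their backs; the gripper's body (76 mm by 85 mm) begins 54 mm behind the grasp point. The pads swing forward as they close: fully open they stand 13 mm farther back than shut.
Start: joints at [1.258, 0.052, 1.401, -0, 1.689, -0.07], TCP at [0.126, 0.51, 0.22] pointing down, gripper open.
Joint ranges: [-2.9, 2.9], [-0.91, 2.17], [0.12, 2.37], [-1.06, 4.2], [0.26, 2.73], [-2.93, 2.93]. Speed limits (rad/s): [2.57, 2.57, 3.01, 3.14, 3.14, 3.14].

## Interface

Orientations are given as a unit quaternion [x, y, z, w].
In Python, from station import sense, capture, get_calibration, sign_off gives the robot as it stands.
- The arm moves only by the tool drive_tool, never from a script. Its argument "deltas" is a list of rows, each an object with "claw": the opening, from 0 (shut) to 1 (fully open); "offset": the shift along the tool's x, y, z in cm, a list of three; "rot": the turn, a rotation vector about the tool's x, y, z in rad, a list of three. A call has 1 to 12 rows; each row shifts and turns the commanded pose from where the row before left it, along the tool's axes as they then stand; what a row does not reach is not made up. A row lasts 1/10 s, in which the tool goes at most 50 mm and 8.59 degrees, less where a joint would pass 70% of its speed; a pose out of reach is approached as far as the arm can. A call with a gripper value outside its range is refused whole. The fingers move at their own pace and stop on an object; "grip_force" is the grip in N (left out, the last holds). Time passes only in rows, so rows that do not move let the fingers close. It gives the time, the measured TCP pose, the force, the opening and the grip force at its end, in the units of the state.
- sense(): the state, without advancing time (a new reading comes with each control period).
- capture(name): name is "side" or "top" or "wrist"; returns the picture (400x640x3 uint8, red, green, blue); there is no depth.
- get_calibration(name): a dict with "camera_matrix" (3x3 intrinsics, pixels), "dist_coeffs" ([k1, k2, p1, p2, k3] as OpenCV has them; the pictures are not rectified), "extrinsics" (4x4, takes a point from world to camera coordinates). Camera axes: x right, y down, z forward; pixel columns grow to the right and rows downward; lengths in m; the calibration is good to about 2 mm. A picture is of the moment at which its call begins: read the wrist's pose just before it. get_calibration takes no time and is no camera call; for the wrist camera it gives the pose at the moment of the call.
- sign_off(): hands the job in; it is judged then, once.
The state is a dict: "t": time; "joint_positions": joint angles; "joint_vel": joint speeds; "tau": joint torques, N m; "position": TCP position; "ee_rot": TCP orientation; "force": force on the tool from outside, world axes, zero at the start; "moment": the same for the moment, N m; "finger_gap": opening from 0.0 (shut) to 1.0 (fully open); "grip_force": force on a finger pad.
Only numpy, scipy, OpenCV 4.12 (cv2) and the standard library are available. Lean on these libraries where they do the work, as an engineer would, in place of code of your own. Each camera call takes 0.05 s, during which the arm holds its last target. There are 200 camera calls.

## Working session

There is one attempt and no reset: what is moved stays moved. The work goes in short steps, Python scripts to look and compute and a tool call to move; the robot and the scene stay as the last step left them, time stands still between calls to the robot, and variables do not carry over. Pictures are saved under pics/ and viewed, at most 10 in all, crops included, and the job is handed in when it is done.

Besides the shell and the picture viewer there is one more tool, called after "Emit:" as name(argument=value, ...), one argument or row to a line, values as JSON. drive_tool: Moves the arm, as the interface text tells. Its arguments: {"type":"object","properties":{"deltas":{"type":"array","items":{"type":"object","properties":{"claw":{"type":"number"},"offset":{"type":"array","items":{"type":"number"}},"rot":{"type":"array","items":{"type":"number"}}}}},"grip_force":{"type":"number"}},"required":["deltas"]}

```bash
mkdir -p pics
cat > h.py <<'E'
import numpy as np, cv2
from station import sense, capture, get_calibration, sign_off
def pix2(name,uv,z,c=None):
    c=c or get_calibration(name)
    K=np.array(c["camera_matrix"],float);d=np.array(c["dist_coeffs"],float);E=np.array(c["extrinsics"],float)
    n=cv2.undistortPoints(np.array(uv,float).reshape(-1,1,2),K,d).reshape(-1,2)
    r=np.c_[n,np.ones(len(n))]@E[:3,:3]
    o=-E[:3,:3].T@E[:3,3]
    return o+r*((np.asarray(z)-o[2])/r[:,2])[:,None]
def proj(name,P,c=None):
    c=c or get_calibration(name)
    E=np.array(c["extrinsics"],float)
    return cv2.projectPoints(np.array(P,float).reshape(-1,1,3),cv2.Rodrigues(E[:3,:3])[0],E[:3,3],np.array(c["camera_matrix"],float),np.array(c["dist_coeffs"],float))[0].reshape(-1,2)
def save(name,f,crop=None,s=1):
    im=capture(name)
    cv2.imwrite("pics/raw_"+f,im[:,:,::-1])
    if crop: im=im[crop[1]:crop[3],crop[0]:crop[2]]
    cv2.imwrite("pics/"+f,cv2.resize(im,None,fx=s,fy=s,interpolation=cv2.INTER_CUBIC)[:,:,::-1])
    return im
E
python3 - <<'E'
from h import *
s=sense();print(s)
a=capture("top");b=capture("side")
cv2.imwrite("pics/top.png",a[:,:,::-1]);cv2.imwrite("pics/side.png",b[:,:,::-1])
for n in("top","side"):
    c=get_calibration(n);E=np.array(c["extrinsics"]);print(n,-E[:3,:3].T@E[:3,3],E[:3,:3].round(2).tolist(),np.array(c["camera_matrix"]).round(0).tolist())
E
```

```text
{'t': 0.0, 'joint_positions': array([ 1.25769406e+00,  5.28372473e-02,  1.40171221e+00, -1.12081978e-05,
        1.68859797e+00, -7.03153655e-02]), 'joint_vel': array([-6.33951869e-05,  2.52061998e-04,  3.66103001e-04, -1.01930821e-03,
       -2.60505821e-04, -8.70092343e-04]), 'tau': array([-6.84819661e-04, -3.81657636e+01, -3.60188591e+01, -1.01674143e-04,
        5.99076709e-03, -1.45979476e-05]), 'position': array([0.1261065 , 0.5093065 , 0.21907851]), 'ee_rot': array([ 1.21096132e-01,  9.92640480e-01, -7.64201488e-04, -1.42656095e-04]), 'force': array([ 0.51563794,  0.33133974, -0.55080896]), 'moment': array([-0.037911  ,  0.01563646,  0.0420631 ]), 'grip_force': 0.0, 'finger_gap': 0.9928184859521964}
top [ 0.44598643 -0.00138358  1.32914065] [[-0.01, -1.0, 0.0], [-1.0, 0.01, -0.07], [0.07, -0.0, -1.0]] [[368.0, 0.0, 321.0], [0.0, 368.0, 200.0], [0.0, 0.0, 1.0]]
side [ 0.43302112 -0.97685146  0.75243152] [[1.0, -0.07, -0.0], [-0.04, -0.56, -0.83], [0.06, 0.82, -0.56]] [[449.0, 0.0, 320.0], [0.0, 449.0, 199.0], [0.0, 0.0, 1.0]]
```

View pics/top.png

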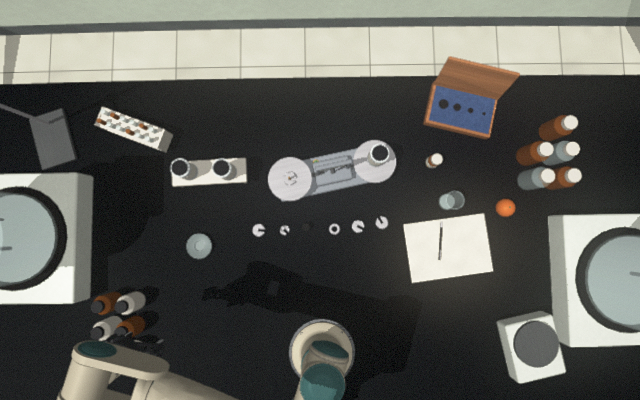

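View pics/side.png

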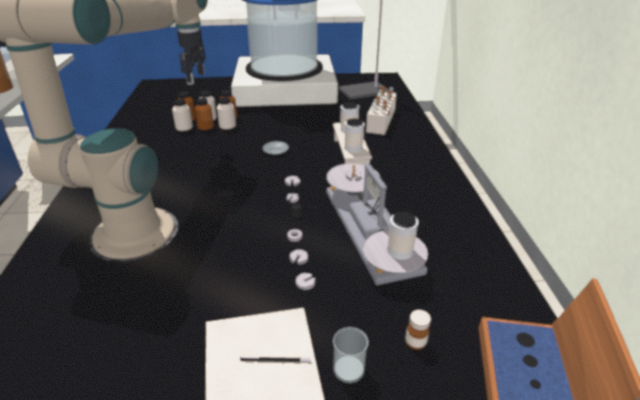

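Top: tray with pin ≈(291,178), can on platform ≈(378,155); row: big (258,230), small (285,230), bung (307,228), collar (334,229), bigs (358,227) and (381,222). Zoom in for the slots.

Run:
```python
from h import *
im=cv2.imread("pics/top.png")[130:245,240:400]
cv2.imwrite("pics/topc.png",cv2.resize(im,None,fx=5,fy=5,interpolation=cv2.INTER_CUBIC))
print(pix2("top",[[258,230],[285,230],[307,228],[334,229],[358,227],[381,222]],.01).round(4))
print(pix2("top",[[291,178],[378,158]],[.087,.063]).round(4))
c=get_calibration("wrist");E=np.array(c["extrinsics"]);print(-E[:3,:3].T@E[:3,3],E[:3,:3].round(2).tolist(),np.array(c["camera_matrix"]).round(0).tolist())
```

```text
[[ 0.4336  0.2205  0.01  ]
 [ 0.4322  0.1238  0.01  ]
 [ 0.4383  0.0451  0.01  ]
 [ 0.4333 -0.0515  0.01  ]
 [ 0.4392 -0.1375  0.01  ]
 [ 0.4559 -0.2204  0.01  ]]
[[ 0.6091  0.0948  0.087 ]
 [ 0.6782 -0.2069  0.063 ]]
[0.06386901 0.52401818 0.37312684] [[0.24, 0.97, -0.0], [0.94, -0.23, 0.26], [0.25, -0.06, -0.97]] [[309.0, 0.0, 317.0], [0.0, 309.0, 194.0], [0.0, 0.0, 1.0]]
```

View pics/topc.png

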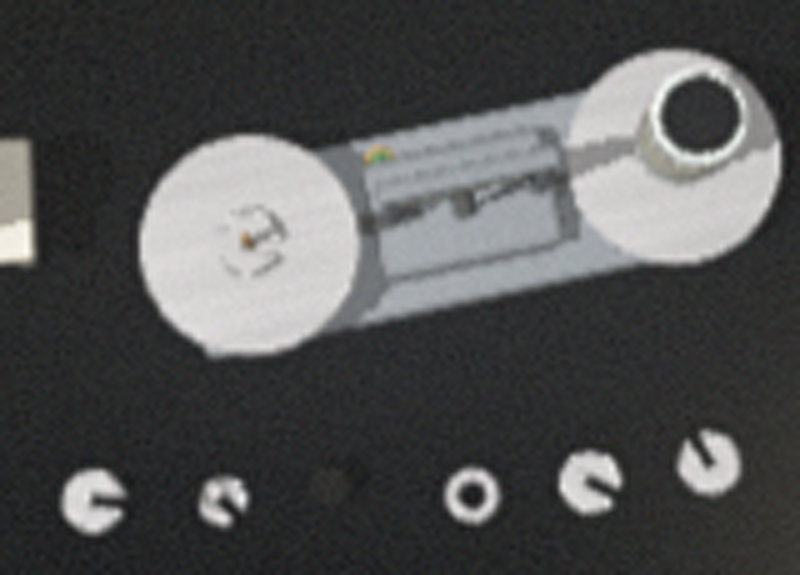

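Emit:
drive_tool(
  deltas=[
    {"claw": 1, "offset": [-3.35, -1.88, 0.64], "rot": [0, 0, 0]},
    {"claw": 1, "offset": [-3.35, -1.88, 0.64], "rot": [0, 0, 0]},
    {"claw": 1, "offset": [-3.35, -1.88, 0.64], "rot": [0, 0, 0]},
    {"claw": 1, "offset": [-3.35, -1.88, 0.64], "rot": [0, 0, 0]},
    {"claw": 1, "offset": [-3.35, -1.88, 0.64], "rot": [0, 0, 0]},
    {"claw": 1, "offset": [-3.35, -1.88, 0.64], "rot": [0, 0, 0]},
    {"claw": 1, "offset": [-3.35, -1.88, 0.64], "rot": [0, 0, 0]},
    {"claw": 1, "offset": [-3.35, -1.88, 0.64], "rot": [0, 0, 0]},
    {"claw": 1, "offset": [-3.35, -1.88, 0.64], "rot": [0, 0, 0]},
    {"claw": 1, "offset": [-3.35, -1.88, 0.64], "rot": [0, 0, 0]},
    {"claw": 1, "offset": [-3.35, -1.88, 0.64], "rot": [0, 0, 0]},
  ],
)

```text
t: 1.2
position: [0.4349, 0.2189, 0.1489]
ee_rot: [0.121, 0.993, -0.0, -0.0]
force: [0.9, -0.1, 0.2]
finger_gap: 0.996
grip_force: 0.0
```

Emit:
drive_tool(
  deltas=[
    {"claw": 1, "rot": [0, 0, 0.136]},
    {"claw": 1, "rot": [0, 0, 0.136]},
    {"claw": 1, "rot": [0, 0, 0.136]},
    {"claw": 1, "rot": [0, 0, 0.136]},
    {"claw": 1, "rot": [0, 0, 0.136]},
    {"claw": 1, "rot": [0, 0, 0.136]},
    {"claw": 1, "rot": [0, 0, 0.136]},
    {"claw": 1, "rot": [0, 0, 0.136]},
    {"claw": 1, "rot": [0, 0, 0.136]},
    {"claw": 1, "rot": [0, 0, 0.136]},
    {"claw": 1},
    {"claw": 1},
  ],
)

```text
invalid input at $.deltas[0]: expected keys claw, offset, rot
```

```bash
cat >> h.py <<'E'
from scipy.spatial.transform import Rotation as Ro
def toolstate():
    s=sense();R=Ro.from_quat(s["ee_rot"]).as_matrix()
    print("t",round(s["t"],2),"pos",s["position"].round(4),"psi",round(np.arctan2(R[1,0],R[0,0]),4),"zax",R[:,2].round(4),"F",s["force"].round(2),"gap",round(s["finger_gap"],3),"gf",s["grip_force"],"j",s["joint_positions"].round(2))
    return s,R
def goto(P):  # needed tool-axis offset in cm
    s,R=toolstate(); return (R.T@(np.array(P)-s["position"])*100).round(2)
E
python3 - <<'E'
from h import *
toolstate(); save("wrist","w1.png")
E
```

```text
t 1.2 pos [0.4349 0.2189 0.1489] psi 2.8987 zax [-5.e-04 -0.e+00 -1.e+00] F [ 0.88 -0.06  0.18] gap 0.996 gf 0.0 j [ 0.39 -0.02  1.62  0.    1.55 -0.94]
```

View pics/w1.png

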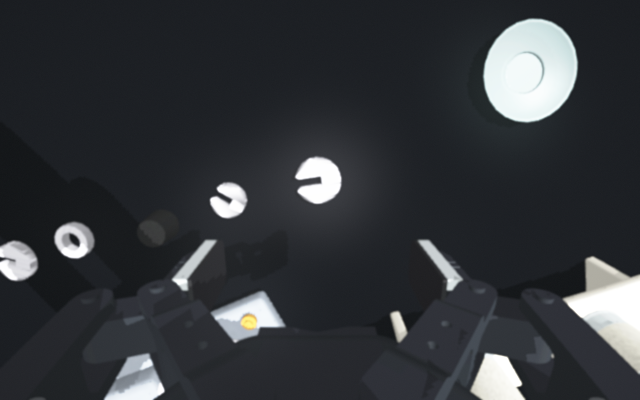

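Wrist: big A at (318,180) slot to image left, small at (229,200), fingers at (205,260)/(432,260). Now measure A by rectifying to the plane z=0.01.

```bash
cat >> h.py <<'E'
from scipy.optimize import minimize
def rect(name,im,c,P,z,half=.04,mm=.25e-3):
    g=np.arange(-half,half+mm/2,mm);X,Y=np.meshgrid(P[0]+g,P[1]+g)
    uv=proj(name,np.c_[X.ravel(),Y.ravel(),np.full(X.size,z)],c).astype(np.float32).reshape(*X.shape,2)
    return cv2.remap(im,uv[...,0],uv[...,1],cv2.INTER_LINEAR),X,Y
def disc(name,im,c,P,z,r,a0):
    """fit slotted disc by template: bright disc r, dark slot; P,a0 guess"""
    G,X,Y=rect(name,cv2.cvtColor(im,cv2.COLOR_RGB2GRAY),c,P,z,r+.014)
    G=np.clip(G.astype(float),40,200);G=(G-40)/160
    sg=lambda d:1/(1+np.exp(-d/.4e-3))
    def cost(p):
        dx,dy=X-P[0]-p[0]*1e-3,Y-P[1]-p[1]*1e-3;ca,sa=np.cos(p[2]),np.sin(p[2])
        u,v=ca*dx+sa*dy,-sa*dx+ca*dy
        T=sg(r-np.hypot(dx,dy))*(1-sg(u+.004)*sg(.005-abs(v)))
        return ((G-T)**2).mean()
    best=min((minimize(cost,[dx,dy,a0+da],method="Nelder-Mead",options=dict(initial_simplex=[[dx,dy,a0+da],[dx+2,dy,a0+da],[dx,dy+2,a0+da],[dx,dy,a0+da+.3]])) for da in(-.4,0,.4) for dx in (-3,3) for dy in(-3,3)),key=lambda o:o.fun)
    return P[0]+best.x[0]*1e-3,P[1]+best.x[1]*1e-3,best.x[2],best.fun
E
python3 - <<'E'
from h import *
c=get_calibration("wrist");im=cv2.imread("pics/raw_w1.png")[:,:,::-1]
P=pix2("wrist",[[318,180]],.01,c)[0];print(P)
print(disc("wrist",im,c,P,.01,.022,-1.6))
c=get_calibration("top");im=cv2.imread("pics/top.png")[:,:,::-1]
for p,r,a in(([258,230],.022,-1.6),([285,230],.017,-2.3),([358,227],.022,-2.1),([381,222],.022,.53)):
    print(np.round(disc("top",im,c,pix2("top",[p],.01,c)[0],.01,r,a),4))
E
```

```text
[0.43772481 0.21490828 0.01      ]
(np.float64(0.43798669829783166), np.float64(0.2147177049246218), np.float64(-1.6655839102605534), np.float64(0.03090943701667994))
[ 0.4346  0.2196 -1.6549  0.0152]
[ 0.4329  0.1264 -2.3703  0.0146]
[ 0.443  -0.1362 -2.0347  0.0127]
[ 0.4554 -0.2218  0.5196  0.0166]
```

Emit:
drive_tool(
  deltas=[
    {"claw": 1, "offset": [0, 0, 0.4], "rot": [0, 0, 0.142]},
    {"claw": 1, "offset": [0, 0, 0.4], "rot": [0, 0, 0.142]},
    {"claw": 1, "offset": [0, 0, 0.4], "rot": [0, 0, 0.142]},
    {"claw": 1, "offset": [0, 0, 0.4], "rot": [0, 0, 0.142]},
    {"claw": 1, "offset": [0, 0, 0.4], "rot": [0, 0, 0.142]},
    {"claw": 1, "offset": [0, 0, 0.4], "rot": [0, 0, 0.142]},
    {"claw": 1, "offset": [0, 0, 0.4], "rot": [0, 0, 0.142]},
    {"claw": 1, "offset": [0, 0, 0.4], "rot": [0, 0, 0.142]},
    {"claw": 1, "offset": [0, 0, 0.4], "rot": [0, 0, 0.142]},
    {"claw": 1, "offset": [0, 0, 0.4], "rot": [0, 0, 0.142]},
    {"claw": 1, "offset": [0, 0, 0], "rot": [0, 0, 0]},
    {"claw": 1, "offset": [0, 0, 0], "rot": [0, 0, 0]},
  ],
)

```text
t: 2.45
position: [0.434, 0.2203, 0.1093]
ee_rot: [0.738, 0.675, -0.0, -0.0]
force: [0.0, 0.4, 1.1]
finger_gap: 1.0
grip_force: 0.0
```

Run:
```python
from h import *
toolstate(); c=get_calibration("wrist"); im=save("wrist","w2.png")
P=[.437,.2165,.01]
d=disc("wrist",im,c,P,.01,.022,-1.66);print(np.round(d,4),proj("wrist",[P],c))
print(goto([d[0],d[1],.03]))
```

```text
t 2.45 pos [0.434  0.2203 0.1093] psi 1.4826 zax [-5.e-04 -1.e-04 -1.e+00] F [0.02 0.37 1.13] gap 1.0 gf 0.0 j [0.39 0.01 1.67 0.   1.47 0.48]
[ 0.4361  0.2191 -1.6574  0.0078] [[319.00145173 193.88443092]]
t 2.5 pos [0.4342 0.2203 0.1096] psi 1.4823 zax [-0.e+00  1.e-04 -1.e+00] F [ 0.47  0.28 -0.5 ] gap 0.999 gf 0.0 j [0.39 0.01 1.67 0.   1.47 0.48]
[-0.11  0.21  7.96]
```

View pics/w2.png

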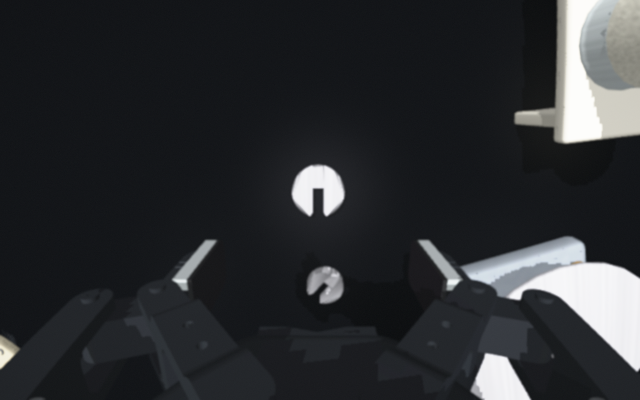

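Disc A fits at (318,192) px → (0.436,0.219), slot angle −1.657. Descend and grip.

Emit:
drive_tool(
  deltas=[
    {"claw": 1, "offset": [-0.02, 0.04, 2], "rot": [0, 0, 0]},
    {"claw": 1, "offset": [-0.02, 0.04, 2], "rot": [0, 0, 0]},
    {"claw": 1, "offset": [-0.02, 0.04, 2], "rot": [0, 0, 0]},
    {"claw": 0.8, "offset": [-0.02, 0.04, 1.5], "rot": [0, 0, 0]},
    {"claw": 0.7, "offset": [-0.03, 0.05, 0.86], "rot": [0, 0, 0]},
    {"claw": 0.6, "offset": [0, 0, 0], "rot": [0, 0, 0]},
    {"claw": 0.6, "offset": [0, 0, 0], "rot": [0, 0, 0]},
  ],
  grip_force=40,
)

```text
t: 3.2
position: [0.4366, 0.2192, 0.0266]
ee_rot: [0.739, 0.674, 0.001, 0.0]
force: [-0.1, 0.8, 0.1]
finger_gap: 0.602
grip_force: 0.0
```

Run:
```python
from h import *
toolstate(); save("wrist","w3.png",(120,100,520,400),2)
```

```text
t 3.2 pos [0.4366 0.2192 0.0266] psi 1.4796 zax [ 9.e-04  5.e-04 -1.e+00] F [-0.13  0.83  0.06] gap 0.602 gf 0.0 j [0.39 0.11 1.74 0.   1.29 0.48]
```

View pics/w3.png

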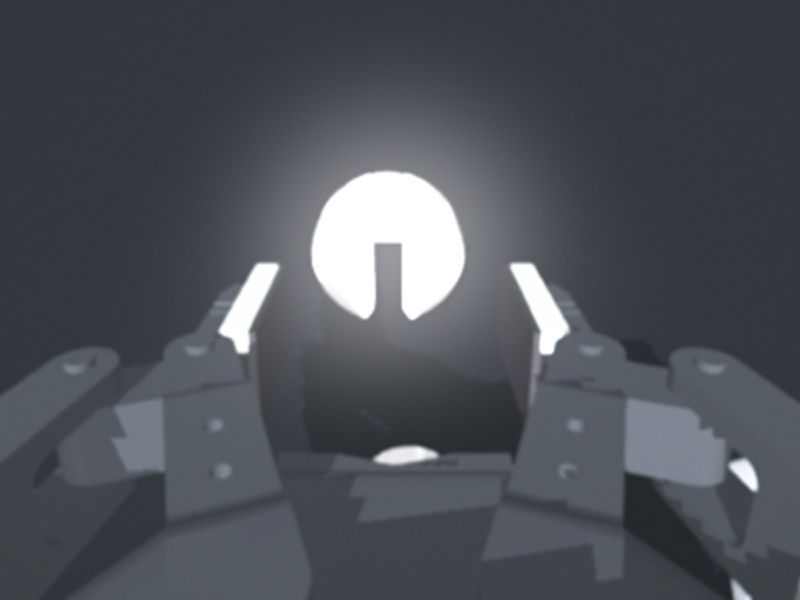

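Run:
```python
from h import *
s,R=toolstate()
c=get_calibration("wrist")
for x in(-.011,.011):
  for z in(.006,.012,.02,.025): 
    P=[s["position"]+R@np.array([x,y,z]) for y in(-.0256,.0256)]
    print(x,z,((proj("wrist",P,c)-[120,100])*2).round(0).tolist())
print((proj("wrist",[[.4361,.2191,.01]],c)-[120,100])*2)
print(disc("wrist",cv2.imread("pics/raw_w3.png")[:,:,::-1],c,[.4361,.2191],.01,.022,-1.657))
```

```text
t 3.25 pos [0.4368 0.2193 0.0269] psi 1.4794 zax [ 1.6e-03  7.0e-04 -1.0e+00] F [-0.   -0.24 -0.51] gap 0.599 gf 0.0 j [0.39 0.11 1.74 0.   1.29 0.48]
-0.011 0.006 [[298.0, 299.0], [479.0, 299.0]]
-0.011 0.012 [[301.0, 290.0], [476.0, 290.0]]
-0.011 0.02 [[305.0, 279.0], [473.0, 279.0]]
-0.011 0.025 [[307.0, 273.0], [471.0, 273.0]]
0.011 0.006 [[294.0, 225.0], [482.0, 225.0]]
0.011 0.012 [[298.0, 218.0], [479.0, 218.0]]
0.011 0.02 [[302.0, 210.0], [475.0, 210.0]]
0.011 0.025 [[304.0, 205.0], [473.0, 205.0]]
[[386.25299902 249.6285619 ]]
(np.float64(0.4363514938636651), np.float64(0.21926843672088003), np.float64(-1.6600603554344469), np.float64(0.17199933705598083))
```

Emit:
drive_tool(
  deltas=[
    {"claw": 0.5, "offset": [0, 0, 0], "rot": [0, 0, 0]},
    {"claw": 0.45, "offset": [0, 0, 0], "rot": [0, 0, 0]},
    {"claw": 0.4, "offset": [0, 0, 0], "rot": [0, 0, 0]},
    {"claw": 0.4, "offset": [0, 0, 0], "rot": [0, 0, 0]},
  ],
)

```text
t: 3.65
position: [0.4363, 0.2191, 0.0261]
ee_rot: [0.739, 0.674, 0.0, 0.0]
force: [-0.5, -0.1, 0.5]
finger_gap: 0.399
grip_force: 0.0
```

Run:
```python
from h import *
toolstate(); save("wrist","w4.png")
im=cv2.imread("pics/raw_w4.png").astype(float)[120:400,120:520]
im=255*np.clip(im/255,0,1)**.45
cv2.imwrite("pics/w4g.png",cv2.resize(im.astype(np.uint8),None,fx=2,fy=2))
```

```text
t 3.65 pos [0.4363 0.2191 0.0261] psi 1.4789 zax [ 4.e-04  2.e-04 -1.e+00] F [-0.53 -0.12  0.54] gap 0.399 gf 0.0 j [0.39 0.11 1.74 0.   1.29 0.48]
```

View pics/w4g.png

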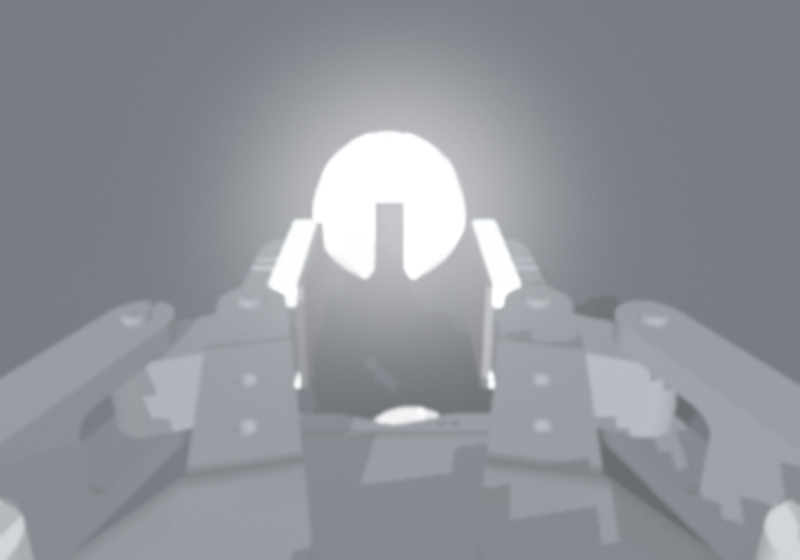

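Fingers seem to sit higher than the disc (gap 0.40 with no contact). Reopen a little and descend cautiously, watching the force.

Emit:
drive_tool(
  deltas=[
    {"claw": 0.62, "offset": [0, 0, 0], "rot": [0, 0, 0]},
    {"claw": 0.62, "offset": [0, 0, 0], "rot": [0, 0, 0]},
    {"claw": 0.62, "offset": [0, 0, 0.15], "rot": [0, 0, 0]},
    {"claw": 0.62, "offset": [0, 0, 0.15], "rot": [0, 0, 0]},
    {"claw": 0.62, "offset": [0, 0, 0.15], "rot": [0, 0, 0]},
    {"claw": 0.62, "offset": [0, 0, 0.15], "rot": [0, 0, 0]},
  ],
)

```text
t: 4.3
position: [0.4361, 0.219, 0.0197]
ee_rot: [0.739, 0.674, -0.0, -0.0]
force: [0.8, 0.5, -0.2]
finger_gap: 0.615
grip_force: 0.0
```

Emit:
drive_tool(
  deltas=[
    {"claw": 0.5, "offset": [0, 0, 0], "rot": [0, 0, 0]},
    {"claw": 0.45, "offset": [0, 0, 0], "rot": [0, 0, 0]},
    {"claw": 0.45, "offset": [0, 0, 0], "rot": [0, 0, 0]},
  ],
)

```text
t: 4.6
position: [0.4362, 0.219, 0.02]
ee_rot: [0.739, 0.674, 0.0, 0.0]
force: [0.7, -0.1, 0.5]
finger_gap: 0.451
grip_force: 0.0
```

Run:
```python
from h import *
toolstate()
im=capture("wrist"); cv2.imwrite("pics/w5.png",im[:,:,::-1])
c=get_calibration("wrist")
from scipy.optimize import least_squares
s,R=toolstate()
# fingertip corner: w4 px, half gap .017
f=lambda p:(proj("wrist",[s["position"]+R@np.array([p[0],-.017,p[1]]),s["position"]+R@np.array([p[0],.017,p[1]])],c)-[[281,230],[357,230]]).ravel()
print(least_squares(f,[.011,.02]).x)
```

```text
t 4.6 pos [0.4362 0.219  0.02  ] psi 1.4788 zax [ 1.e-04  1.e-04 -1.e+00] F [ 0.74 -0.09  0.5 ] gap 0.451 gf 0.0 j [0.39 0.12 1.74 0.   1.28 0.48]
t 4.65 pos [0.4362 0.2191 0.02  ] psi 1.4788 zax [ 1.e-04  2.e-04 -1.e+00] F [ 0.89  0.34 -0.27] gap 0.452 gf 0.0 j [0.39 0.12 1.74 0.   1.28 0.48]
[ 0.01245589 -0.02340471]
```

Emit:
drive_tool(
  deltas=[
    {"claw": 0.65, "offset": [0, 0, 0], "rot": [0, 0, 0]},
    {"claw": 0.65, "offset": [0, 0, 0], "rot": [0, 0, 0]},
    {"claw": 0.65, "offset": [0, 0, 0.15], "rot": [0, 0, 0]},
    {"claw": 0.65, "offset": [0, 0, 0.15], "rot": [0, 0, 0]},
    {"claw": 0.65, "offset": [0, 0, 0.1], "rot": [0, 0, 0]},
  ],
)

```text
t: 5.15
position: [0.4361, 0.219, 0.0156]
ee_rot: [0.739, 0.674, -0.0, -0.0]
force: [0.2, 0.3, 0.5]
finger_gap: 0.646
grip_force: 0.0
```

Emit:
drive_tool(
  deltas=[
    {"claw": 0.65, "offset": [0, 0, 0.1], "rot": [0, 0, 0]},
    {"claw": 0.65, "offset": [0, 0, 0.1], "rot": [0, 0, 0]},
    {"claw": 0.65, "offset": [0, 0, 0.1], "rot": [0, 0, 0]},
  ],
)

```text
t: 5.45
position: [0.4362, 0.219, 0.0128]
ee_rot: [0.739, 0.674, 0.0, -0.0]
force: [0.1, -0.3, -0.0]
finger_gap: 0.647
grip_force: 0.0
```

Emit:
drive_tool(
  deltas=[
    {"claw": 0.65, "offset": [0, 0, 0.15], "rot": [0, 0, 0]},
    {"claw": 0.65, "offset": [0, 0, 0.15], "rot": [0, 0, 0]},
    {"claw": 0.65, "offset": [0, 0, 0.15], "rot": [0, 0, 0]},
    {"claw": 0.65, "offset": [0, 0, 0.15], "rot": [0, 0, 0]},
    {"claw": 0.65, "offset": [0, 0, 0], "rot": [0, 0, 0]},
  ],
)

```text
t: 5.95
position: [0.436, 0.219, 0.0066]
ee_rot: [0.739, 0.674, -0.0, -0.0]
force: [0.4, 0.1, 1.5]
finger_gap: 0.652
grip_force: 0.0
```

Run:
```python
from h import *
toolstate(); c=get_calibration("wrist");im=capture("wrist"); cv2.imwrite("pics/w6.png",im[:,:,::-1])
print(disc("wrist",im,c,[.4361,.2191],.01,.022,-1.657))
b=cv2.imread("pics/w4.png");g=255*(np.hstack([b[150:400,200:440],im[150:400,200:440,::-1]])/255.)**.7
cv2.imwrite("pics/cmp.png",cv2.resize(g.astype(np.uint8),None,fx=1.66,fy=1.66,interpolation=cv2.INTER_CUBIC))
```

```text
t 5.95 pos [0.436  0.219  0.0066] psi 1.4788 zax [-4.e-04 -1.e-04 -1.e+00] F [0.45 0.12 1.45] gap 0.652 gf 0.0 j [0.39 0.14 1.75 0.   1.25 0.48]
(np.float64(0.43628338523111676), np.float64(0.21966066634932646), np.float64(-1.6698887386539578), np.float64(0.4197404206356379))
```

View pics/cmp.png

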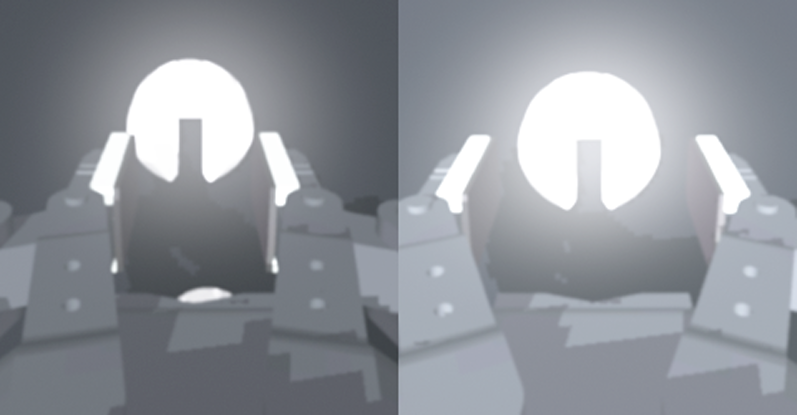

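Pads are still ~20 mm above the disc (tips ≈ 20 mm behind the nominal). Continue down.

Emit:
drive_tool(
  deltas=[
    {"claw": 0.65, "offset": [0, 0, 0.2], "rot": [0, 0, 0]},
    {"claw": 0.65, "offset": [0, 0, 0.2], "rot": [0, 0, 0]},
    {"claw": 0.65, "offset": [0, 0, 0.2], "rot": [0, 0, 0]},
    {"claw": 0.65, "offset": [0, 0, 0.2], "rot": [0, 0, 0]},
    {"claw": 0.65, "offset": [0, 0, 0.2], "rot": [0, 0, 0]},
    {"claw": 0.65, "offset": [0, 0, 0], "rot": [0, 0, 0]},
  ],
)

```text
t: 6.6
position: [0.436, 0.2189, -0.0035]
ee_rot: [0.739, 0.674, -0.0, -0.0]
force: [-0.1, 1.0, -0.4]
finger_gap: 0.652
grip_force: 0.0
```

Emit:
drive_tool(
  deltas=[
    {"claw": 0.65, "offset": [0, 0, 0.2], "rot": [0, 0, 0]},
    {"claw": 0.65, "offset": [0, 0, 0.2], "rot": [0, 0, 0]},
    {"claw": 0.65, "offset": [0, 0, 0.2], "rot": [0, 0, 0]},
    {"claw": 0.65, "offset": [0, 0, 0], "rot": [0, 0, 0]},
  ],
)

```text
t: 7.0
position: [0.436, 0.2189, -0.0095]
ee_rot: [0.739, 0.674, -0.0, -0.0]
force: [-0.3, 0.5, -0.0]
finger_gap: 0.647
grip_force: 0.0
```

Emit:
drive_tool(
  deltas=[
    {"claw": 0.5, "offset": [0, 0, 0], "rot": [0, 0, 0]},
    {"claw": 0.45, "offset": [0, 0, 0], "rot": [0, 0, 0]},
    {"claw": 0.45, "offset": [0, 0, 0], "rot": [0, 0, 0]},
  ],
)

```text
t: 7.3
position: [0.4364, 0.2191, -0.0088]
ee_rot: [0.739, 0.674, 0.0, 0.0]
force: [-0.6, -0.3, 2.7]
finger_gap: 0.49
grip_force: 40.7
```

Emit:
drive_tool(
  deltas=[
    {"claw": 0.4, "offset": [0, 0, -0.5], "rot": [0, 0, 0]},
    {"claw": 0.4, "offset": [0, 0, -2], "rot": [0, 0, 0]},
    {"claw": 0.4, "offset": [0, 0, -4], "rot": [0, 0, 0]},
    {"claw": 0.4, "offset": [0, 0, -4], "rot": [0, 0, 0]},
    {"claw": 0.4, "offset": [0, 0, -4], "rot": [0, 0, 0]},
    {"claw": 0.4, "offset": [0, 0, 0], "rot": [0, 0, 0]},
  ],
)

```text
t: 7.9
position: [0.4389, 0.2202, 0.1425]
ee_rot: [0.739, 0.674, 0.005, 0.002]
force: [0.4, 0.7, 0.5]
finger_gap: 0.491
grip_force: 40.9
```

Run:
```python
from h import *
s,R=toolstate(); c=get_calibration("wrist")
E=np.array(c["extrinsics"]);T=np.eye(4);T[:3,:3]=R;T[:3,3]=s["position"]
CE=E@T; np.save("CE.npy",CE)   # tool->camera
pt=pix2("top",[[289.4,178.0]],.126)[0];print("pin by top cam",pt)
t0=pix2("top",[[240+250/5,130+245/5]],.087)[0];print("tray",t0)
psi=.21+np.pi
for d in(.05,.07,.09,.11):
  for z in(.10,.13,.15):
    Rw=np.array([[np.cos(psi),np.sin(psi),0],[np.sin(psi),-np.cos(psi),0],[0,0,-1.]])
    W=np.eye(4);W[:3,:3]=Rw;W[:3,3]=np.array([pt[0],pt[1],z])-d*np.array([np.cos(.21),np.sin(.21),0])
    c2=dict(c);c2["extrinsics"]=CE@np.linalg.inv(W)
    print(d,z,proj("wrist",[[pt[0],pt[1],.097],[pt[0],pt[1],.126]],c2).round(0).tolist())
c2=dict(c);c2["extrinsics"]=CE
print("disc c",proj("wrist",[[0,0,-.019],[-.022,0,-.019]],c2))
```

```text
t 7.9 pos [0.4389 0.2202 0.1425] psi 1.4789 zax [ 0.0105  0.0044 -0.9999] F [0.42 0.68 0.48] gap 0.491 gf 40.870053581893444 j [ 0.39 -0.02  1.62  0.    1.52  0.48]
pin by top cam [0.60400611 0.09705225 0.126     ]
tray [0.60567559 0.09823004 0.087     ]
0.05 0.1 [[314.0, 312.0], [314.0, 347.0]]
0.05 0.13 [[315.0, 285.0], [314.0, 311.0]]
0.05 0.15 [[315.0, 270.0], [315.0, 292.0]]
0.07 0.1 [[314.0, 340.0], [314.0, 378.0]]
0.07 0.13 [[315.0, 310.0], [314.0, 338.0]]
0.07 0.15 [[315.0, 294.0], [315.0, 318.0]]
0.09 0.1 [[314.0, 365.0], [314.0, 406.0]]
0.09 0.13 [[315.0, 333.0], [314.0, 364.0]]
0.09 0.15 [[315.0, 316.0], [315.0, 342.0]]
0.11 0.1 [[314.0, 389.0], [314.0, 432.0]]
0.11 0.13 [[315.0, 355.0], [314.0, 388.0]]
0.11 0.15 [[315.0, 337.0], [315.0, 365.0]]
disc c [[313.71993049 250.97594436]
 [313.82709428 291.32821426]]
```

Emit:
drive_tool(
  deltas=[
    {"claw": 0.4, "offset": [0, 0, 0], "rot": [0, 0, -0.144]},
    {"claw": 0.4, "offset": [0, 0, 0], "rot": [0, 0, -0.144]},
    {"claw": 0.4, "offset": [0, 0, 0], "rot": [0, 0, -0.144]},
    {"claw": 0.4, "offset": [0, 0, 0], "rot": [0, 0, -0.144]},
    {"claw": 0.4, "offset": [0, 0, 0], "rot": [0, 0, -0.144]},
    {"claw": 0.4, "offset": [0, 0, 0], "rot": [0, 0, -0.144]},
    {"claw": 0.4, "offset": [0, 0, 0], "rot": [0, 0, -0.144]},
    {"claw": 0.4, "offset": [0, 0, 0], "rot": [0, 0, -0.144]},
    {"claw": 0.4, "offset": [0, 0, 0], "rot": [0, 0, -0.144]},
    {"claw": 0.4, "offset": [0, 0, 0], "rot": [0, 0, -0.144]},
    {"claw": 0.4, "offset": [0, 0, 0], "rot": [0, 0, -0.144]},
    {"claw": 0.4, "offset": [0, 0, 0], "rot": [0, 0, -0.144]},
  ],
)

```text
t: 9.1
position: [0.4357, 0.2188, 0.1349]
ee_rot: [-0.036, 0.999, -0.0, -0.001]
force: [-0.4, 0.2, -2.0]
finger_gap: 0.488
grip_force: 40.9
```

Emit:
drive_tool(
  deltas=[
    {"claw": 0.4, "offset": [0, 0, 0], "rot": [0, 0, -0.144]},
    {"claw": 0.4, "offset": [-1.42, -3.1, -0.15], "rot": [0, 0, 0]},
    {"claw": 0.4, "offset": [-1.42, -3.1, -0.15], "rot": [0, 0, 0]},
    {"claw": 0.4, "offset": [-1.42, -3.1, -0.15], "rot": [0, 0, 0]},
    {"claw": 0.4, "offset": [-1.42, -3.1, -0.15], "rot": [0, 0, 0]},
    {"claw": 0.4, "offset": [-1.42, -3.1, -0.15], "rot": [0, 0, 0]},
    {"claw": 0.4, "offset": [0, 0, 0], "rot": [0, 0, 0]},
    {"claw": 0.4, "offset": [0, 0, 0], "rot": [0, 0, 0]},
  ],
)

```text
t: 9.9
position: [0.5375, 0.0817, 0.1423]
ee_rot: [-0.104, 0.995, 0.0, -0.001]
force: [-0.5, 1.4, -1.7]
finger_gap: 0.485
grip_force: 40.9
```

Run:
```python
from h import *
s,R=toolstate(); c=get_calibration("wrist"); im=save("wrist","w7.png",(190,180,450,360),3)
print(proj("wrist",[[.604,.097,.087],[.604,.097,.097],[.604,.097,.126]],c).round(0))
```

```text
t 9.9 pos [0.5375 0.0817 0.1423] psi -2.9337 zax [-1.9e-03  2.0e-04 -1.0e+00] F [-0.45  1.39 -1.69] gap 0.485 gf 40.92632358893752 j [ 0.08  0.14  1.46  0.    1.54 -1.7 ]
[[320. 290.]
 [321. 298.]
 [321. 324.]]
```

View pics/w7.png

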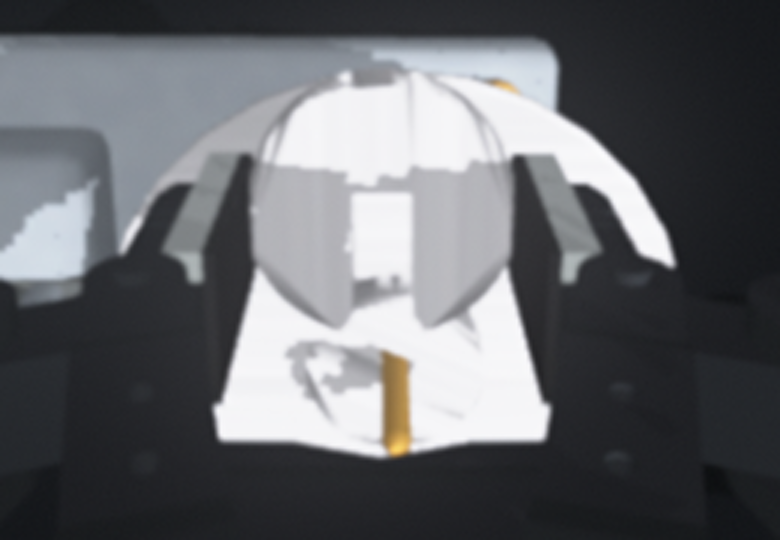

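Held disc A with slot mid at crop x≈382 (inner end y≈192), pin top at crop (398,448), base (396,357): pin ≈ 5 px to the right.

Run:
```python
from h import *
s,R=toolstate(); c=get_calibration("wrist"); p=s["position"]
f=lambda uv,z:(R.T@(pix2("wrist",[[190+uv[0]/3,180+uv[1]/3]],z,c)[0]-p)*1000).round(2)
zt=p[2]+.0190
print("pin top",f((398,450),.126),"pin base",f((396,357),.097))
print("slot end",f((382.5,192),zt),"slot L,R at y250",f((352,250),zt),f((413,250),zt),"mouth",f((345,325),zt),f((421,325),zt))
print("pin world",pix2("wrist",[[322.7,330]],.126,c))
```

```text
t 9.95 pos [0.5372 0.0824 0.1425] psi -2.9325 zax [-1.7e-03  3.0e-04 -1.0e+00] F [-0.37  0.43 -0.09] gap 0.485 gf 40.92675318941474 j [ 0.08  0.14  1.46  0.    1.54 -1.7 ]
pin top [-73.46   2.27  16.37] pin base [-69.38   2.24  45.38]
slot end [  3.87  -1.26 -18.99] slot L,R at y250 [ -6.27  -6.16 -19.01] [ -6.27   3.66 -19.01] mouth [-20.02  -7.43 -19.04] [-20.01   5.13 -19.03]
pin world [[0.60857043 0.09985915 0.126     ]]
```

Emit:
drive_tool(
  deltas=[
    {"claw": 0.4, "offset": [-1, 0.35, 0.7], "rot": [0, 0, 0]},
    {"claw": 0.4, "offset": [-1, 0, 1.5], "rot": [0, 0, 0]},
    {"claw": 0.4, "offset": [-1, 0, 1.5], "rot": [0, 0, 0]},
    {"claw": 0.4, "offset": [-0.5, 0, 1], "rot": [0, 0, 0]},
    {"claw": 0.4, "offset": [0, 0, 0.3], "rot": [0, 0, 0]},
    {"claw": 0.4, "offset": [0, 0, 0], "rot": [0, 0, 0]},
    {"claw": 0.4, "offset": [0, 0, 0], "rot": [0, 0, 0]},
  ],
)

```text
t: 10.65
position: [0.5713, 0.093, 0.0942]
ee_rot: [-0.105, 0.995, 0.0, 0.001]
force: [-0.1, 0.3, -0.3]
finger_gap: 0.488
grip_force: 40.9
```

Run:
```python
from h import *
s,R=toolstate(); c=get_calibration("wrist"); im=save("wrist","w8.png",(190,180,450,360),3)
h=cv2.cvtColor(im,cv2.COLOR_RGB2HSV);m=(h[...,0]>8)&(h[...,0]<30)&(h[...,1]>110)&(h[...,2]>50)
ys,xs=np.nonzero(m)
for y in sorted(set(ys)): print(y+180,xs[ys==y].min()+190,xs[ys==y].max()+190,end='; ')
p=s["position"];g=cv2.cvtColor(im,cv2.COLOR_RGB2GRAY)
for y in (65,75,85,95): print(y+180,g[y,100:160].tolist())
print(proj("wrist",[p+R@np.array([x,-.00125,-.019]) for x in(-.022,.004)],c))
```

```text
t 10.65 pos [0.5713 0.093  0.0942] psi -2.9321 zax [ 1.e-03  2.e-04 -1.e+00] F [-0.07  0.28 -0.27] gap 0.488 gf 40.9264818392694 j [ 0.1   0.28  1.41  0.    1.46 -1.68]
292 312 312; 293 312 314; 294 312 317; 295 312 320; 296 311 320; 297 311 320; 298 311 320; 299 311 320; 300 311 320; 301 311 320; 302 311 320; 303 311 320; 304 311 320; 305 311 320; 306 311 320; 307 311 320; 308 311 320; 309 311 320; 310 311 320; 311 311 320; 312 311 320; 313 311 320; 314 311 320; 315 311 320; 316 311 320; 317 311 320; 318 311 320; 319 311 320; 320 311 320; 321 310 321; 322 310 321; 323 310 321; 324 310 321; 325 310 321; 326 310 321; 327 310 321; 328 310 321; 329 310 321; 330 310 321; 331 311 321; 332 315 319; 245 [180, 179, 179, 180, 180, 182, 182, 181, 178, 176, 175, 177, 177, 177, 179, 179, 175, 175, 176, 178, 178, 178, 178, 178, 178, 179, 179, 179, 179, 180, 179, 179, 179, 179, 179, 179, 176, 177, 179, 179, 181, 181, 183, 182, 182, 183, 184, 185, 185, 186, 185, 184, 181, 180, 179, 178, 179, 180, 180, 180]
255 [178, 178, 178, 178, 180, 180, 180, 179, 177, 176, 176, 175, 175, 177, 178, 179, 177, 172
[... 180 characters left out ...]
, 177, 178, 178, 179, 179, 178]
265 [177, 177, 177, 177, 178, 179, 180, 178, 176, 175, 174, 174, 175, 176, 177, 178, 173, 157, 141, 137, 138, 140, 140, 141, 142, 142, 143, 145, 146, 146, 146, 149, 155, 163, 169, 171, 171, 174, 177, 178, 179, 180, 181, 181, 180, 181, 182, 182, 182, 183, 183, 181, 179, 178, 177, 177, 178, 178, 178, 178]
275 [177, 177, 177, 176, 176, 177, 178, 178, 176, 174, 173, 173, 172, 173, 175, 175, 172, 166, 168, 175, 178, 178, 179, 179, 178, 179, 178, 178, 178, 178, 177, 177, 177, 178, 176, 174, 170, 173, 177, 177, 178, 179, 180, 180, 180, 180, 181, 182, 182, 182, 182, 180, 178, 177, 175, 173, 166, 158, 148, 142]
[[317.44891668 291.81777989]
 [317.50806413 243.76413544]]
```

View pics/w8.png

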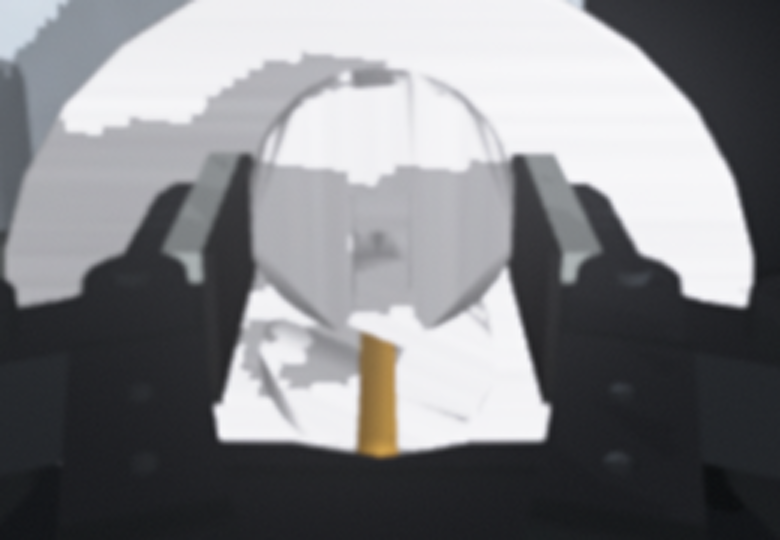

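Pin (10–11 px wide) base at ≈(315.9,296) px, slot mid ≈317.5: nearly aligned, pin just ahead of the mouth.

```bash
cat >> h.py <<'E'
def pinrel(y0,y1,z,s=None,R=None):
    im=capture("wrist")[180:360,190:450];h=cv2.cvtColor(im,cv2.COLOR_RGB2HSV);m=(h[...,0]>8)&(h[...,0]<30)&(h[...,1]>110)&(h[...,2]>50)
    ys,xs=np.nonzero(m);print("brass rows",ys.min()+180,ys.max()+180,"n",len(ys))
    k=(ys+180>=y0)&(ys+180<=y1);u=xs[k].mean()+190
    return u
E
python3 - <<'E'
from h import *
s,R=toolstate(); c=get_calibration("wrist"); p=s["position"]
for uv,z in(((315.5,296),.097),((315.5,330),.112)): print((R.T@(pix2("wrist",[uv],z,c)[0]-p)*1000).round(2))
print((R.T@(pix2("wrist",[(317.5,260)],p[2]+.019,c)[0]-p)*1000).round(2))
E
```

```text
t 10.7 pos [0.5715 0.093  0.0944] psi -2.9322 zax [ 1.4e-03  3.0e-04 -1.0e+00] F [ 0.05  0.32 -1.09] gap 0.486 gf 40.926460549235344 j [ 0.1   0.27  1.41  0.    1.46 -1.68]
[-35.24  -2.33  -2.54]
[-45.99  -2.26 -17.52]
[ -4.49  -1.26 -18.99]
```

Emit:
drive_tool(
  deltas=[
    {"claw": 0.4, "offset": [0, -0.1, 0.35], "rot": [0, 0, 0]},
    {"claw": 0.4, "offset": [-0.5, 0, 0], "rot": [0, 0, 0]},
    {"claw": 0.4, "offset": [-0.5, 0, 0], "rot": [0, 0, 0]},
    {"claw": 0.4, "offset": [-0.5, 0, 0], "rot": [0, 0, 0]},
    {"claw": 0.4, "offset": [0, 0, 0], "rot": [0, 0, 0]},
    {"claw": 0.4, "offset": [0, 0, 0], "rot": [0, 0, 0]},
  ],
)

```text
t: 11.3
position: [0.5863, 0.095, 0.0898]
ee_rot: [-0.104, 0.995, 0.0, -0.0]
force: [0.2, 0.1, 0.1]
finger_gap: 0.485
grip_force: 40.9
```

Run:
```python
from h import *
s,R=toolstate(); c=get_calibration("wrist"); p=s["position"]
u=pinrel(298,318,.1);print(u)
im=capture("wrist");h=cv2.cvtColor(im,cv2.COLOR_RGB2HSV)
for y in range(268,330,6):
    m=np.nonzero((h[y,280:360,0]>8)&(h[y,280:360,0]<30)&(h[y,280:360,1]>110))[0]+280
    print(y,m.min() if len(m) else 0,m.max() if len(m) else 0,(R.T@(pix2("wrist",[(m.mean(),y)],.11,c)[0]-p)*1000).round(1) if len(m) else '')
```

```text
t 11.3 pos [0.5863 0.095  0.0898] psi -2.9324 zax [-2.e-04  0.e+00 -1.e+00] F [0.16 0.13 0.09] gap 0.485 gf 40.923730842769146 j [ 0.1   0.32  1.36  0.    1.46 -1.68]
brass rows 272 316 n 452
317.752427184466
268 0 0 
274 313 319 [-11.3  -2.  -20.2]
280 313 322 [-14.6  -1.2 -20.2]
286 313 322 [-17.9  -1.2 -20.2]
292 313 322 [-21.3  -1.2 -20.2]
298 313 323 [-24.7  -1.  -20.2]
304 312 323 [-28.2  -1.2 -20.2]
310 312 323 [-31.7  -1.2 -20.2]
316 316 319 [-35.3  -1.2 -20.2]
322 0 0 
328 0 0
```

Emit:
drive_tool(
  deltas=[
    {"claw": 0.4, "offset": [-0.4, 0, 0], "rot": [0, 0, 0]},
    {"claw": 0.4, "offset": [-0.4, 0, 0], "rot": [0, 0, 0]},
    {"claw": 0.4, "offset": [-0.4, 0, 0], "rot": [0, 0, 0]},
    {"claw": 0.4, "offset": [-0.3, 0, 0], "rot": [0, 0, 0]},
    {"claw": 0.4, "offset": [0, 0, 0], "rot": [0, 0, 0]},
    {"claw": 0.4, "offset": [0, 0, 0], "rot": [0, 0, 0]},
  ],
)

```text
t: 12.0
position: [0.6009, 0.0981, 0.0898]
ee_rot: [-0.104, 0.995, 0.0, -0.0]
force: [-0.8, -0.8, -0.5]
finger_gap: 0.486
grip_force: 40.9
```

Run:
```python
from h import *
s,R=toolstate(); c=get_calibration("wrist"); p=s["position"]
print("Ftool",(R.T@s["force"]).round(2))
im=capture("wrist");h=cv2.cvtColor(im,cv2.COLOR_RGB2HSV)
for y in range(232,320,4):
    m=np.nonzero((h[y,280:360,0]>8)&(h[y,280:360,0]<30)&(h[y,280:360,1]>110))[0]+280
    if len(m): print(y,m.min(),m.max(),(R.T@(pix2("wrist",[(m.mean(),y)],p[2]+.019,c)[0]-p)*1000).round(1))
g=cv2.cvtColor(im,cv2.COLOR_RGB2GRAY)
print([int(v) for v in g[236:270,317]])
print(proj("wrist",[p+R@np.array([.004,-.00125,-.019])],c))
```

```text
t 12.0 pos [0.6009 0.0981 0.0898] psi -2.9324 zax [-2.e-04  1.e-04 -1.e+00] F [-0.84 -0.81 -0.5 ] gap 0.486 gf 40.92425325885415 j [ 0.1   0.36  1.31  0.    1.47 -1.68]
Ftool [ 0.99 -0.62  0.5 ]
248 314 318 [  1.8  -2.  -19. ]
252 314 322 [ -0.2  -1.  -19. ]
256 313 322 [ -2.3  -1.2 -19. ]
260 313 322 [ -4.5  -1.2 -19. ]
264 313 323 [ -6.6  -1.  -19. ]
268 313 323 [ -8.8  -1.  -19. ]
272 312 324 [-10.9  -1.  -19. ]
276 312 323 [-13.1  -1.2 -19. ]
280 312 324 [-15.3  -1.  -19. ]
284 313 323 [-17.6  -1.  -19. ]
[238, 237, 229, 201, 178, 172, 173, 173, 167, 154, 133, 118, 114, 115, 115, 115, 114, 114, 114, 114, 114, 114, 114, 114, 113, 114, 117, 119, 122, 122, 121, 118, 115, 113]
[[317.50009412 243.80084793]]
```

Emit:
drive_tool(
  deltas=[
    {"claw": 0.4, "offset": [-0.05, 0, 0.1], "rot": [0, 0, 0]},
    {"claw": 0.4, "offset": [-0.05, 0, 0], "rot": [0, 0, 0]},
    {"claw": 0.4, "offset": [0, 0, 0], "rot": [0, 0, 0]},
  ],
)

```text
t: 12.35
position: [0.6018, 0.0983, 0.0888]
ee_rot: [-0.104, 0.995, 0.0, -0.0]
force: [-0.0, 0.9, -1.5]
finger_gap: 0.485
grip_force: 40.9
```

Emit:
drive_tool(
  deltas=[
    {"claw": 0.4, "offset": [-0.05, 0, 0], "rot": [0, 0, 0]},
    {"claw": 0.4, "offset": [0, 0, 0], "rot": [0, 0, 0]},
  ],
)

```text
t: 12.55
position: [0.6024, 0.0984, 0.0889]
ee_rot: [-0.104, 0.995, 0.0, 0.0]
force: [-0.7, -0.7, -1.6]
finger_gap: 0.485
grip_force: 40.9
```

Emit:
drive_tool(
  deltas=[
    {"claw": 0.4, "offset": [-0.05, 0, 0], "rot": [0, 0, 0]},
    {"claw": 0.4, "offset": [0, 0, 0], "rot": [0, 0, 0]},
  ],
)

```text
t: 12.75
position: [0.6029, 0.0985, 0.0889]
ee_rot: [-0.104, 0.995, 0.0, 0.0]
force: [0.2, -0.5, -0.9]
finger_gap: 0.491
grip_force: 40.9
```

Emit:
drive_tool(
  deltas=[
    {"claw": 0.4, "offset": [-0.05, 0, 0], "rot": [0, 0, 0]},
    {"claw": 0.4, "offset": [0, 0, 0], "rot": [0, 0, 0]},
  ],
)

```text
t: 12.95
position: [0.6034, 0.0986, 0.0889]
ee_rot: [-0.104, 0.995, 0.0, 0.0]
force: [-0.0, -0.6, -0.8]
finger_gap: 0.488
grip_force: 40.9
```

Emit:
drive_tool(
  deltas=[
    {"claw": 0.4, "offset": [-0.05, 0, 0], "rot": [0, 0, 0]},
    {"claw": 0.4, "offset": [0, 0, 0], "rot": [0, 0, 0]},
  ],
)

```text
t: 13.15
position: [0.6038, 0.0987, 0.0889]
ee_rot: [-0.104, 0.995, 0.0, 0.0]
force: [1.1, -0.0, -0.5]
finger_gap: 0.481
grip_force: 40.9
```

```bash
cat >> h.py <<'E'
def favg(n=4):
    F=[];Z=[]
    for i in range(n):
        s=sense();R=Ro.from_quat(s["ee_rot"]).as_matrix();F.append(R.T@s["force"]);Z.append(s["position"]);
        if i<n-1: capture("wrist")
    print("t",round(s["t"],2),"Ftool",np.mean(F,0).round(2),"sd",np.std(F,0).round(2),"pos",np.mean(Z,0).round(4),"gap",round(s["finger_gap"],3))
E
python3 -c "
from h import *
favg(5)"
```

```text
t 13.35 Ftool [-0.73  0.05  0.71] sd [0.51 0.2  0.67] pos [0.6038 0.0987 0.0889] gap 0.49
```

Emit:
drive_tool(
  deltas=[
    {"claw": 0.4, "offset": [-0.05, 0, 0], "rot": [0, 0, 0]},
    {"claw": 0.4, "offset": [0, 0, 0], "rot": [0, 0, 0]},
  ],
)

```text
t: 13.55
position: [0.6044, 0.0988, 0.0889]
ee_rot: [-0.104, 0.995, 0.0, 0.0]
force: [-0.5, -0.4, -0.1]
finger_gap: 0.487
grip_force: 40.9
```

Emit:
drive_tool(
  deltas=[
    {"claw": 0.4, "offset": [-0.05, 0, 0], "rot": [0, 0, 0]},
    {"claw": 0.4, "offset": [0, 0, 0], "rot": [0, 0, 0]},
  ],
)

```text
t: 13.75
position: [0.6048, 0.0989, 0.0889]
ee_rot: [-0.104, 0.995, 0.0, 0.0]
force: [0.6, -0.0, -1.6]
finger_gap: 0.49
grip_force: 40.9
```

Emit:
drive_tool(
  deltas=[
    {"claw": 0.4, "offset": [-0.03, 0, 0], "rot": [0, 0, 0]},
    {"claw": 0.4, "offset": [0, 0, 0], "rot": [0, 0, 0]},
  ],
)

```text
t: 13.95
position: [0.6051, 0.099, 0.0889]
ee_rot: [-0.104, 0.995, 0.0, 0.0]
force: [-0.4, -0.4, -1.0]
finger_gap: 0.485
grip_force: 40.9
```

Emit:
drive_tool(
  deltas=[
    {"claw": 0.4, "offset": [-0.03, 0, 0], "rot": [0, 0, 0]},
    {"claw": 0.4, "offset": [0, 0, 0], "rot": [0, 0, 0]},
  ],
)

```text
t: 14.15
position: [0.6054, 0.099, 0.0889]
ee_rot: [-0.104, 0.995, 0.0, 0.0]
force: [-0.2, 1.1, -2.1]
finger_gap: 0.489
grip_force: 40.9
```

Emit:
drive_tool(
  deltas=[
    {"claw": 0.4, "offset": [-0.04, 0, 0], "rot": [0, 0, 0]},
    {"claw": 0.4, "offset": [0, 0, 0], "rot": [0, 0, 0]},
  ],
)

```text
t: 14.35
position: [0.6058, 0.0991, 0.0889]
ee_rot: [-0.104, 0.995, 0.0, 0.0]
force: [-0.8, 0.5, -0.8]
finger_gap: 0.487
grip_force: 40.9
```

Emit:
drive_tool(
  deltas=[
    {"claw": 0.4, "offset": [-0.04, 0, 0], "rot": [0, 0, 0]},
    {"claw": 0.4, "offset": [0, 0, 0], "rot": [0, 0, 0]},
  ],
)

```text
t: 14.55
position: [0.6062, 0.0992, 0.0889]
ee_rot: [-0.104, 0.995, 0.0, 0.0]
force: [0.5, 0.4, -1.1]
finger_gap: 0.487
grip_force: 40.9
```

Emit:
drive_tool(
  deltas=[
    {"claw": 0.4, "offset": [-0.04, 0, 0], "rot": [0, 0, 0]},
    {"claw": 0.4, "offset": [0, 0, 0], "rot": [0, 0, 0]},
  ],
)

```text
t: 14.75
position: [0.6066, 0.0993, 0.0889]
ee_rot: [-0.104, 0.995, 0.0, 0.0]
force: [0.1, 0.5, -1.3]
finger_gap: 0.486
grip_force: 40.9
```

Emit:
drive_tool(
  deltas=[
    {"claw": 0.4, "offset": [-0.03, 0, 0], "rot": [0, 0, 0]},
    {"claw": 0.4, "offset": [0, 0, 0], "rot": [0, 0, 0]},
  ],
)

```text
t: 14.95
position: [0.6069, 0.0994, 0.0889]
ee_rot: [-0.104, 0.995, 0.0, 0.0]
force: [0.0, 0.3, -0.5]
finger_gap: 0.489
grip_force: 40.9
```

Emit:
drive_tool(
  deltas=[
    {"claw": 0.4, "offset": [-0.03, 0, 0], "rot": [0, 0, 0]},
    {"claw": 0.4, "offset": [0, 0, 0], "rot": [0, 0, 0]},
  ],
)

```text
t: 15.15
position: [0.6072, 0.0994, 0.0889]
ee_rot: [-0.104, 0.995, 0.0, 0.0]
force: [-0.7, 0.3, -0.6]
finger_gap: 0.487
grip_force: 40.9
```

Emit:
drive_tool(
  deltas=[
    {"claw": 0.4, "offset": [-0.03, 0, 0], "rot": [0, 0, 0]},
    {"claw": 0.4, "offset": [0, 0, 0], "rot": [0, 0, 0]},
  ],
)

```text
t: 15.35
position: [0.6075, 0.0995, 0.0889]
ee_rot: [-0.104, 0.995, 0.0, 0.0]
force: [0.5, -0.2, -1.3]
finger_gap: 0.485
grip_force: 40.9
```

Emit:
drive_tool(
  deltas=[
    {"claw": 0.4, "offset": [-0.03, 0, 0], "rot": [0, 0, 0]},
    {"claw": 0.4, "offset": [0, 0, 0], "rot": [0, 0, 0]},
  ],
)

```text
t: 15.55
position: [0.6077, 0.0996, 0.0889]
ee_rot: [-0.104, 0.995, 0.0, 0.0]
force: [-0.7, 0.8, -1.4]
finger_gap: 0.484
grip_force: 40.9
```

Emit:
drive_tool(
  deltas=[
    {"claw": 0.4, "offset": [-0.03, 0, 0], "rot": [0, 0, 0]},
    {"claw": 0.4, "offset": [0, 0, 0], "rot": [0, 0, 0]},
  ],
)

```text
t: 15.75
position: [0.6081, 0.0996, 0.0889]
ee_rot: [-0.104, 0.995, 0.0, 0.0]
force: [0.3, -0.8, -0.7]
finger_gap: 0.493
grip_force: 40.9
```

Run:
```python
from h import *
im=capture("wrist");h=cv2.cvtColor(im,cv2.COLOR_RGB2HSV)
for y in range(228,300,4):
    m=np.nonzero((h[y,280:360,0]>8)&(h[y,280:360,0]<30)&(h[y,280:360,1]>110))[0]+280
    if len(m): print(y,m.min(),m.max(),end="; ")
print(im[230:262:2,317].tolist())
favg(4)
```

```text
248 313 322; 252 313 323; 256 313 323; 260 312 323; 264 312 324; 268 312 324; 272 314 322; [[238, 237, 240], [237, 237, 240], [237, 237, 240], [237, 237, 240], [237, 237, 240], [224, 224, 229], [172, 172, 177], [158, 151, 147], [137, 111, 77], [137, 111, 75], [136, 110, 74], [136, 110, 74], [136, 110, 73], [136, 109, 72], [136, 110, 72], [136, 110, 72]]
t 15.95 Ftool [-0.13 -0.02  1.24] sd [0.42 0.4  0.71] pos [0.608  0.0996 0.0889] gap 0.49
```

Emit:
drive_tool(
  deltas=[
    {"claw": 0.4, "offset": [-0.03, 0, 0], "rot": [0, 0, 0]},
    {"claw": 0.4, "offset": [0, 0, 0], "rot": [0, 0, 0]},
  ],
)

```text
t: 16.15
position: [0.6083, 0.0997, 0.0889]
ee_rot: [-0.104, 0.995, 0.0, 0.0]
force: [-0.0, 0.6, -0.4]
finger_gap: 0.49
grip_force: 40.9
```

Emit:
drive_tool(
  deltas=[
    {"claw": 0.4, "offset": [-0.03, 0, 0], "rot": [0, 0, 0]},
    {"claw": 0.4, "offset": [0, 0, 0], "rot": [0, 0, 0]},
  ],
)

```text
t: 16.35
position: [0.6086, 0.0997, 0.0889]
ee_rot: [-0.104, 0.995, 0.0, 0.0]
force: [-1.2, 0.1, -0.1]
finger_gap: 0.486
grip_force: 40.9
```

Emit:
drive_tool(
  deltas=[
    {"claw": 0.4, "offset": [-0.03, 0, 0], "rot": [0, 0, 0]},
    {"claw": 0.4, "offset": [0, 0, 0], "rot": [0, 0, 0]},
  ],
)

```text
t: 16.55
position: [0.6088, 0.0998, 0.0889]
ee_rot: [-0.104, 0.995, 0.0, -0.0]
force: [-0.9, -0.8, -0.5]
finger_gap: 0.488
grip_force: 41.0
```

Emit:
drive_tool(
  deltas=[
    {"claw": 0.4, "offset": [-0.03, 0, 0], "rot": [0, 0, 0]},
    {"claw": 0.4, "offset": [0, 0, 0], "rot": [0, 0, 0]},
  ],
)

```text
t: 16.75
position: [0.6088, 0.0998, 0.0887]
ee_rot: [-0.104, 0.995, -0.0, -0.001]
force: [-3.2, -1.0, -1.4]
finger_gap: 0.488
grip_force: 41.0
```

Emit:
drive_tool(
  deltas=[
    {"claw": 0.4, "offset": [-0.01, 0, 0], "rot": [0, 0, 0]},
    {"claw": 0.4, "offset": [0, 0, 0], "rot": [0, 0, 0]},
  ],
)

```text
t: 16.95
position: [0.6089, 0.0998, 0.0887]
ee_rot: [-0.104, 0.995, -0.0, -0.001]
force: [-3.9, -0.7, -1.2]
finger_gap: 0.488
grip_force: 41.0
```

```bash
python3 -c "
from h import *
favg(4)"
```

```text
t 17.1 Ftool [ 4.58 -0.06  0.86] sd [0.47 0.34 0.45] pos [0.6089 0.0998 0.0887] gap 0.486
```

Emit:
drive_tool(
  deltas=[
    {"claw": 0.4, "offset": [0, 0, 0.05], "rot": [0, 0, 0]},
    {"claw": 0.4, "offset": [-0.01, 0, 0.05], "rot": [0, 0, 0]},
    {"claw": 0.4, "offset": [-0.01, 0, 0], "rot": [0, 0, 0]},
    {"claw": 0.4, "offset": [0, 0, 0], "rot": [0, 0, 0]},
  ],
)

```text
t: 17.5
position: [0.609, 0.0998, 0.0876]
ee_rot: [-0.104, 0.995, -0.0, -0.001]
force: [-5.5, -0.4, -0.4]
finger_gap: 0.487
grip_force: 41.0
```

```bash
python3 -c "
from h import *
favg(4)"
```

```text
t 17.65 Ftool [ 5.95 -0.21  0.52] sd [0.36 0.62 0.17] pos [0.609  0.0998 0.0876] gap 0.489
```

Emit:
drive_tool(
  deltas=[
    {"claw": 0.6, "offset": [0, 0, 0], "rot": [0, 0, 0]},
    {"claw": 0.75, "offset": [0, 0, 0], "rot": [0, 0, 0]},
    {"claw": 0.75, "offset": [0, 0, 0], "rot": [0, 0, 0]},
    {"claw": 0.75, "offset": [0, 0, -1], "rot": [0, 0, 0]},
    {"claw": 0.75, "offset": [0, 0, -3], "rot": [0, 0, 0]},
    {"claw": 0.75, "offset": [0, 0, -3], "rot": [0, 0, 0]},
    {"claw": 0.75, "offset": [0, 0, 0], "rot": [0, 0, 0]},
    {"claw": 0.75, "offset": [0, 0, 0], "rot": [0, 0, 0]},
  ],
)

```text
t: 18.45
position: [0.6101, 0.1, 0.1595]
ee_rot: [-0.104, 0.995, 0.0, 0.001]
force: [0.2, 0.8, -0.4]
finger_gap: 0.748
grip_force: 0.0
```

Run:
```python
from h import *
favg(3)
s,R=toolstate();c=get_calibration("wrist");im=capture("wrist");cv2.imwrite("pics/w9.png",im[:,:,::-1])
P=[.6088,.0998]
for zt in(.100,.1035,.107,.097+.01): print(zt,np.round(disc("wrist",im,c,P,zt,.022,.21),4))
h=cv2.cvtColor(im,cv2.COLOR_RGB2HSV);m=((h[...,0]>8)&(h[...,0]<30)&(h[...,1]>110)&(h[...,2]>50));m[:,:280]=0;m[:,360:]=0
ys,xs=np.nonzero(m);print(ys.min(),ys.max(),xs.mean(),[(int(xs[ys==y].min()),int(xs[ys==y].max())) for y in(ys.min()+3,ys.max()-4)])
for z in(.113,.119,.126):print(z,proj("wrist",[[.6088,.0998,z]],c))
t=capture("top");cv2.imwrite("pics/top2.png",t[:,:,::-1])
```

```text
t 18.55 Ftool [-0.59  0.15  0.14] sd [0.26 0.43 0.25] pos [0.6095 0.0999 0.1581] gap 0.746
t 18.55 pos [0.6091 0.0999 0.157 ] psi -2.9324 zax [-0.0015 -0.     -1.    ] F [ 0.93  0.18 -0.27] gap 0.746 gf 0.0 j [ 0.1   0.34  1.2   0.    1.6  -1.68]
0.1 [ 0.5958  0.1133 -0.7625  0.681 ]
0.1035 [ 0.5957  0.1133 -0.7959  0.6827]
0.107 [ 0.5956  0.1133 -0.8314  0.6844]
0.107 [ 0.5956  0.1133 -0.8314  0.6844]
202 214 317.97872340425533 [(319, 320), (316, 320)]
0.113 [[319.20338179 210.22197008]]
0.119 [[319.26676561 213.04349467]]
0.126 [[319.34542357 216.54616167]]
```

Emit:
drive_tool(
  deltas=[
    {"claw": 0.75, "offset": [3.0, 0, 0], "rot": [0, 0, 0]},
    {"claw": 0.75, "offset": [3.0, 0, 0.5], "rot": [0, 0, 0]},
    {"claw": 0.75, "offset": [1.3, 0, 0.9], "rot": [0, 0, 0]},
    {"claw": 0.75, "offset": [0, 0, 0], "rot": [0, 0, 0]},
    {"claw": 0.75, "offset": [0, 0, 0], "rot": [0, 0, 0]},
    {"claw": 0.75, "offset": [0, 0, 0], "rot": [0, 0, 0]},
  ],
)

```text
t: 19.25
position: [0.5388, 0.0849, 0.1441]
ee_rot: [-0.104, 0.995, 0.0, 0.0]
force: [-0.9, 0.6, -0.4]
finger_gap: 0.751
grip_force: 0.0
```

```bash
cat >> h.py <<'E'
def brass(im,x0=285,x1=355):
    h=cv2.cvtColor(np.ascontiguousarray(im),cv2.COLOR_RGB2HSV);m=(h[...,0]>8)&(h[...,0]<30)&(h[...,1]>110)&(h[...,2]>50);m[:,:x0]=0;m[:,x1:]=0
    m[:235]=0
    n,l,st,_=cv2.connectedComponentsWithStats(m.astype(np.uint8));k=1+st[1:,4].argmax();return st[k].tolist(),[int(np.nonzero(l[y]==k)[0].mean()*10)/10 for y in(st[k][1]+6,st[k][1]+st[k][3]-6)]
E
python3 - <<'E'
from h import *
print("w7",brass(cv2.imread("pics/raw_w7.png")[:,:,::-1] if cv2.imread("pics/raw_w7.png").shape[0]==400 else None))
s,R=toolstate();c=get_calibration("wrist");im=capture("wrist");cv2.imwrite("pics/w10.png",im[:,:,::-1]);print(brass(im))
for z in(.102,.107,.112,.117,.119,.121,.124,.126):print(z,proj("wrist",[[.6084,.0998,z]],c).round(1))
g=cv2.cvtColor(im,cv2.COLOR_RGB2GRAY)[270:340:2,280:360:3]
print("\n".join(" ".join("%3d"%v for v in r) for r in g))
E
```

```text
w7 ([318, 299, 9, 33, 220], [321.0, 322.0])
t 19.25 pos [0.5388 0.0849 0.1441] psi -2.9324 zax [ 6.e-04  1.e-04 -1.e+00] F [-0.88  0.59 -0.38] gap 0.751 gf 0.0 j [ 0.09  0.14  1.45  0.    1.54 -1.69]
([314, 300, 8, 20, 133], [318.0, 318.0])
0.102 [[319.2 303.6]]
0.107 [[319.2 307.7]]
0.112 [[319.3 312.1]]
0.117 [[319.3 316.6]]
0.119 [[319.4 318.4]]
0.121 [[319.4 320.3]]
0.124 [[319.4 323.2]]
0.126 [[319.4 325.2]]
242 241 236 181 180 180 154 129 132 142 156 147 154 164 187 228 183 187 179 228 243 242 243 243 243 242 243
242 235 210 180 181 181 138 131 138 186 199 142 147 159 188 231 193 181 172 188 239 244 244 244 244 244 244
234 203 179 179 178 179 137 136 148 186 205 140 146 168 209 237 206 187 168 174 208 242 242 242 242 242 242
219 177 178 179 180 178 135 145 176 189 210 174 179 190 224 240 229 208 162 175 179 238 242 242 243 242 243
192 180 181 182 182 170 135 171 222 233 239 240 243 238 230 240 240 233 195 174 177 225 243 243 244 243 243
182 182 182 183 179 144 157 231 241 240 242 241 242 241 232 240 243 243 231 175 183 209 244 244 244 244 244
180 180 180 181 163 136 216 242 243
[... 2396 characters left out ...]
 242 242 232 236 242 243 239 236 209 204 203 202 201
 64  65  66  79 117 166 205 235 238 241 242 242 242 242 242 243 241 238 224 191 135  99  67  61  60  58  57
 47  48  46  46  47  51  66  97 134 176 215 235 238 236 232 195 167 116  77  54  42  40  40  40  40  39  38
 47  46  47  46  46  46  46  46  46  51  73 100 137 117  90  58  46  43  42  41  43  41  40  40  39  38  39
 45  45  45  46  46  44  44  45  45  44  43  41  43  43  42  41  42  41  42  40  41  41  39  38  38  38  36
 42  44  43  43  42  43  42  42  42  43  41  42  40  39  41  40  40  40  39  38  39  37  36  36  35  35  34
 43  42  43  42  42  41  42  42  42  42  40  40  41  41  40  40  39  39  38  37  37  37  36  36  35  36  34
```

Pin tip now at row ≈319 vs 330 before: the tray sank ≈7 mm → ~50 g short, so the can is the ~250 g kind; the small weight is next.

Emit:
drive_tool(
  deltas=[
    {"claw": 0.75, "offset": [2.34, 1.55, 0], "rot": [0, 0, 0]},
    {"claw": 0.75, "offset": [2.34, 1.55, 0.5], "rot": [0, 0, 0]},
    {"claw": 0.75, "offset": [2.34, 1.55, 0.5], "rot": [0, 0, 0]},
    {"claw": 0.75, "offset": [2.34, 1.55, 0.5], "rot": [0, 0, 0]},
    {"claw": 0.75, "offset": [0, 0, 0], "rot": [0, 0, 0.1433]},
    {"claw": 0.75, "offset": [0, 0, 0], "rot": [0, 0, 0.1433]},
    {"claw": 0.75, "offset": [0, 0, 0], "rot": [0, 0, 0.1433]},
    {"claw": 0.75, "offset": [0, 0, 0], "rot": [0, 0, 0.1433]},
    {"claw": 0.75, "offset": [0, 0, 0], "rot": [0, 0, 0.1433]},
    {"claw": 0.75, "offset": [0, 0, 0], "rot": [0, 0, 0.1433]},
    {"claw": 0.75, "offset": [0, 0, 0], "rot": [0, 0, 0.1433]},
    {"claw": 0.75, "offset": [0, 0, 0], "rot": [0, 0, 0.1433]},
  ],
)

```text
t: 20.5
position: [0.4343, 0.1261, 0.1292]
ee_rot: [0.454, 0.891, 0.0, 0.0]
force: [-0.1, 0.5, -0.4]
finger_gap: 0.747
grip_force: 0.0
```

Emit:
drive_tool(
  deltas=[
    {"claw": 0.75, "offset": [0, 0, 0], "rot": [0, 0, 0.1433]},
    {"claw": 0.75, "offset": [0, 0, 0], "rot": [0, 0, 0.1433]},
    {"claw": 0.75, "offset": [0, 0, 0], "rot": [0, 0, 0.1433]},
    {"claw": 0.75, "offset": [0, 0, 0], "rot": [0, 0, 0.1433]},
    {"claw": 0.75, "offset": [0, 0, 0], "rot": [0, 0, 0.1433]},
    {"claw": 0.75, "offset": [0, 0, 0], "rot": [0, 0, 0.1433]},
    {"claw": 0.75, "offset": [0, 0, 0], "rot": [0, 0, 0.1433]},
    {"claw": 0.75, "offset": [0, 0, 0], "rot": [0, 0, 0.1433]},
    {"claw": 0.75, "offset": [0, 0, 0], "rot": [0, 0, 0.1433]},
    {"claw": 0.75, "offset": [0, 0, 0], "rot": [0, 0, 0.1433]},
    {"claw": 0.75, "offset": [0, 0, 0], "rot": [0, 0, 0]},
    {"claw": 0.75, "offset": [0, 0, 0], "rot": [0, 0, 0]},
  ],
)

```text
t: 21.7
position: [0.434, 0.1261, 0.1291]
ee_rot: [0.926, 0.378, 0.0, -0.0]
force: [-0.2, -0.2, -0.4]
finger_gap: 0.749
grip_force: 0.0
```

Run:
```python
from h import *
s,R=toolstate();c=get_calibration("wrist");im=capture("wrist");cv2.imwrite("pics/w11.png",im[:,:,::-1])
d=disc("wrist",im,c,[.4344,.1259],.009,.017,-2.37);print(np.round(d,4))
print(proj("wrist",[[d[0],d[1],.009]],c),goto([d[0],d[1],.05]))
G,_,_=rect("wrist",cv2.cvtColor(im,cv2.COLOR_RGB2GRAY),c,d[:2],.009,.025,.002)
print("\n".join(" ".join("%3d"%v for v in r) for r in G))
```

```text
t 21.7 pos [0.434  0.1261 0.1291] psi 0.7753 zax [ 2.e-04  2.e-04 -1.e+00] F [-0.25 -0.21 -0.44] gap 0.749 gf 0.0 j [ 0.2  -0.11  1.74  0.    1.51  1.  ]
[ 0.4347  0.126  -2.3592  0.0055]
t 21.75 pos [0.4339 0.126  0.129 ] psi 0.7749 zax [ 2.e-04  1.e-04 -1.e+00] F [-0.55 -0.41 -0.55] gap 0.751 gf 0.0 j [ 0.2  -0.11  1.74  0.    1.51  1.  ]
[[315.20619269 185.28620899]] [0.05 0.06 7.9 ]
 26  26  25  26  25  26  26  27  26  27  27  25  26  26  26  27  27  26  26  26  27  26  26  26  26  26
 25  26  25  25  26  26  26  26  26  27  26  27  28  27  27  26  27  27  27  26  27  25  27  27  27  26
 26  26  25  25  26  27  26  27  27  27  27  26  26  26  25  26  27  27  27  27  26  27  26  26  26  26
 26  26  26  26  26  26  26  27  26  27  27  34  31  27  24  23  23  26  26  26  26  27  28  27  27  26
 26  26  26  27  26  26  27  28  26  48 112 132 141 118  90  67  39  26  23  25  26  27  27  27  27  26
 26  26  27  26  26  27  27  26  25  85 222 226 219 209 191 168 135  89  42  23  25  27  28  27  27  26
 26  26  26  27  27  27  27  28  26  67 213 240 239 236 233 230 220 200 149  59  23  2
[... 1293 characters left out ...]
 158 226 226 216 201 183 164 147 143 172 191 158  86  35  27  26  26  26  26
 25  27  25  26  26  26  26  38 113 177 198 200 190 176 158 145 132 125  75  31  26  27  27  26  26  25
 25  25  26  26  26  26  25  26  26  46  79 114 141 143 140 132  96  44  27  26  27  28  26  26  26  26
 26  25  25  25  26  26  25  27  27  26  27  29  38  40  41  33  29  26  27  27  27  26  27  26  25  26
 25  25  25  25  25  27  26  25  26  26  27  26  26  26  25  27  26  26  27  27  26  26  26  26  26  26
 24  25  26  25  26  26  26  26  25  26  26  27  26  26  26  25  26  27  26  26  26  26  26  25  26  25
 25  25  25  26  26  26  26  26  26  25  25  26  26  26  27  26  26  26  26  26  26  25  25  26  24  26
```

Emit:
drive_tool(
  deltas=[
    {"claw": 0.6, "offset": [0.05, 0.06, 3], "rot": [0, 0, -0.007]},
    {"claw": 0.6, "offset": [0, 0, 4], "rot": [0, 0, 0]},
    {"claw": 0.6, "offset": [0, 0, 3], "rot": [0, 0, 0]},
    {"claw": 0.6, "offset": [0, 0, 2], "rot": [0, 0, 0]},
    {"claw": 0.6, "offset": [0, 0, 1], "rot": [0, 0, 0]},
    {"claw": 0.6, "offset": [0, 0, 0.5], "rot": [0, 0, 0]},
    {"claw": 0.55, "offset": [0, 0, 0], "rot": [0, 0, 0]},
  ],
  grip_force=40,
)

```text
t: 22.45
position: [0.4347, 0.126, -0.0058]
ee_rot: [0.925, 0.38, 0.0, -0.0]
force: [1.0, -0.3, 0.3]
finger_gap: 0.55
grip_force: 0.0
```

Emit:
drive_tool(
  deltas=[
    {"claw": 0.45, "offset": [0, 0, 0.02], "rot": [0, 0, 0]},
    {"claw": 0.38, "offset": [0, 0, 0], "rot": [0, 0, 0]},
    {"claw": 0.3, "offset": [0, 0, 0], "rot": [0, 0, 0]},
    {"claw": 0.3, "offset": [0, 0, 0], "rot": [0, 0, 0]},
  ],
)

```text
t: 22.85
position: [0.4354, 0.1261, -0.0048]
ee_rot: [0.925, 0.38, 0.001, 0.0]
force: [-0.9, 0.2, 4.9]
finger_gap: 0.354
grip_force: 39.1
```

```bash
python3 -c "
from h import *
favg(3);toolstate()"
```

```text
t 22.95 Ftool [-1.41 -0.91 -5.19] sd [0.63 0.69 0.31] pos [ 0.4354  0.1261 -0.0048] gap 0.354
t 22.95 pos [ 0.4354  0.1261 -0.0048] psi 0.7786 zax [ 2.4e-03  6.0e-04 -1.0e+00] F [-1.48 -1.24  5.62] gap 0.354 gf 39.05866451561451 j [0.2  0.06 1.86 0.   1.21 0.99]
```

Emit:
drive_tool(
  deltas=[
    {"claw": 0.2, "offset": [0, 0, -0.5], "rot": [0, 0, 0]},
    {"claw": 0.2, "offset": [0, 0, -2.2], "rot": [0, 0, 0]},
    {"claw": 0.2, "offset": [0, 0, -4], "rot": [0, 0, 0]},
    {"claw": 0.2, "offset": [0, 0, -4], "rot": [0, 0, 0]},
    {"claw": 0.2, "offset": [0, 0, -4], "rot": [0, 0, 0]},
    {"claw": 0.2, "offset": [0, 0, 0], "rot": [0, 0, -0.1429]},
    {"claw": 0.2, "offset": [0, 0, 0], "rot": [0, 0, -0.1429]},
    {"claw": 0.2, "offset": [0, 0, 0], "rot": [0, 0, -0.1429]},
    {"claw": 0.2, "offset": [0, 0, 0], "rot": [0, 0, -0.1429]},
    {"claw": 0.2, "offset": [0, 0, 0], "rot": [0, 0, -0.1429]},
    {"claw": 0.2, "offset": [0, 0, 0], "rot": [0, 0, -0.1429]},
    {"claw": 0.2, "offset": [0, 0, 0], "rot": [0, 0, -0.1429]},
  ],
)

```text
t: 24.15
position: [0.4344, 0.1259, 0.1412]
ee_rot: [0.628, 0.779, 0.0, 0.0]
force: [0.5, -0.4, 0.0]
finger_gap: 0.353
grip_force: 39.7
```

Emit:
drive_tool(
  deltas=[
    {"claw": 0.2, "offset": [0, 0, 0], "rot": [0, 0, -0.1429]},
    {"claw": 0.2, "offset": [0, 0, 0], "rot": [0, 0, -0.1429]},
    {"claw": 0.2, "offset": [0, 0, 0], "rot": [0, 0, -0.1429]},
    {"claw": 0.2, "offset": [0, 0, 0], "rot": [0, 0, -0.1429]},
    {"claw": 0.2, "offset": [0, 0, 0], "rot": [0, 0, -0.1429]},
    {"claw": 0.2, "offset": [0, 0, 0], "rot": [0, 0, -0.1429]},
    {"claw": 0.2, "offset": [0, 0, 0], "rot": [0, 0, -0.1429]},
    {"claw": 0.2, "offset": [0, 0, 0], "rot": [0, 0, -0.1429]},
    {"claw": 0.2, "offset": [0, 0, 0], "rot": [0, 0, -0.1429]},
    {"claw": 0.2, "offset": [0, 0, 0], "rot": [0, 0, -0.1429]},
    {"claw": 0.2, "offset": [0, 0, 0], "rot": [0, 0, -0.1429]},
    {"claw": 0.2, "offset": [0, 0, 0], "rot": [0, 0, 0]},
  ],
)

```text
t: 25.35
position: [0.4344, 0.1259, 0.1411]
ee_rot: [-0.105, 0.994, 0.0, 0.0]
force: [-0.4, -0.1, -0.5]
finger_gap: 0.352
grip_force: 39.7
```

```bash
python3 -c "
from h import *
print(goto([.5404,.0852,.1424]))"
```

```text
t 25.35 pos [0.4344 0.1259 0.1411] psi -2.9313 zax [ 5.e-04  2.e-04 -1.e+00] F [-0.36 -0.12 -0.52] gap 0.352 gf 39.65266702696681 j [ 0.2  -0.12  1.72  0.    1.53 -1.58]
[-9.52 -6.19 -0.12]
```

Emit:
drive_tool(
  deltas=[
    {"claw": 0.2, "offset": [-2.38, -1.55, -0.03], "rot": [0, 0, 0]},
    {"claw": 0.2, "offset": [-2.38, -1.55, -0.03], "rot": [0, 0, 0]},
    {"claw": 0.2, "offset": [-2.38, -1.55, -0.03], "rot": [0, 0, 0]},
    {"claw": 0.2, "offset": [-2.38, -1.54, -0.03], "rot": [0, 0, 0]},
    {"claw": 0.2, "offset": [0, 0, 0], "rot": [0, 0, 0]},
    {"claw": 0.2, "offset": [0, 0, 0], "rot": [0, 0, 0]},
    {"claw": 0.2, "offset": [0, 0, 0], "rot": [0, 0, 0]},
  ],
)

```text
t: 26.05
position: [0.5397, 0.0854, 0.142]
ee_rot: [-0.104, 0.995, 0.0, -0.0]
force: [-0.3, 0.9, -0.2]
finger_gap: 0.353
grip_force: 39.7
```

Run:
```python
from h import *
s,R=toolstate();c=get_calibration("wrist");p=s["position"];im=capture("wrist");cv2.imwrite("pics/w12.png",im[:,:,::-1]);b=brass(im);print(b)
zt=p[2]+.0138
f=lambda uv,z:(R.T@(pix2("wrist",[uv],z,c)[0]-p)*1000).round(2)
print("pin tip",f((b[1][1],b[0][1]+b[0][3]-2.5),.119),"base",f((b[1][0],b[0][1]+1),.1))
print("nominal slot end/mouth px",proj("wrist",[p+R@np.array([x,0,-.0138]) for x in(.004,-.017)],c).round(1).tolist(),"pin pred",proj("wrist",[[.6084,.0998,.1],[.6084,.0998,.119]],c).round(1).tolist())
g=cv2.cvtColor(im,cv2.COLOR_RGB2GRAY)[222:322:3,284:352:2]
print("\n".join("%3d:"%(222+3*i)+" ".join("%3d"%v for v in r) for i,r in enumerate(g)))
```

```text
t 26.05 pos [0.5397 0.0854 0.142 ] psi -2.9338 zax [-3.e-04  2.e-04 -1.e+00] F [-0.29  0.91 -0.19] gap 0.353 gf 39.66733703389764 j [ 0.09  0.15  1.45  0.    1.54 -1.69]
([314, 301, 8, 20, 144], [317.5, 317.5])
pin tip [-69.49  -1.1   22.95] base [-69.61  -1.07  41.95]
nominal slot end/mouth px [[320.0, 239.4], [319.9, 277.5]] pin pred [[318.8, 302.7], [319.0, 319.3]]
222:185 185 186 230 221 153 138 142 155 178 190 177 171 195 216 230 240 246 248 245 233 209 154 146 161 176 180 181 198 236 247 248 248 248
225:186 187 193 187 139 141 156 174 193 200 197 186 190 212 230 239 244 247 248 247 239 220 163 154 162 176 187 189 185 188 231 248 248 248
228:182 223 196 141 155 177 195 208 209 206 203 197 208 228 239 245 246 246 248 248 244 229 172 161 170 178 177 185 190 192 170 228 246 246
231: 71 139 143 160 186 214 221 218 214 211 209 208 224 237 245 247 246 246 245 235 237 221 169 161 173 180 158 157 161 164 155 149 126  85
234: 58  95 150 165 207 227 227 223 219 217 213 192 192 207 215 230 236 237 221 193 191 178 151 148 152 158 159 161 165 172 173 155  89  63
237: 58 112 167 170 169 170 1
[... 3330 characters left out ...]

309:235 207 240 246 246 246 246 247 246 245 241 240 240 237 211 123 129 145 155 185 240 247 248 248 248 246 246 246 246 247 247 247 248 248
312:247 247 241 238 245 246 246 247 247 247 246 245 246 240 210 124 129 136 152 188 241 248 248 248 249 246 246 247 246 242 237 246 248 248
315:247 247 247 227 219 239 246 247 246 247 247 245 245 236 203 131 150 170 169 182 240 247 248 249 248 246 246 245 230 221 244 248 248 248
318:247 247 247 246 225 190 221 243 247 247 246 245 245 230 177 148 192 206 193 184 237 247 248 248 248 247 238 204 212 244 248 248 248 248
321:247 247 247 247 247 239 190 180 230 245 246 245 245 244 245 239 232 233 240 245 245 247 248 249 246 212 185 227 246 249 248 249 248 249
```

Emit:
drive_tool(
  deltas=[
    {"claw": 0.2, "offset": [-1, 0.04, 0.6], "rot": [0, 0, 0]},
    {"claw": 0.2, "offset": [-1, 0, 1.3], "rot": [0, 0, 0]},
    {"claw": 0.2, "offset": [-1, 0, 1.5], "rot": [0, 0, 0]},
    {"claw": 0.2, "offset": [-0.5, 0, 0.95], "rot": [0, 0, 0]},
    {"claw": 0.2, "offset": [0, 0, 0], "rot": [0, 0, 0]},
    {"claw": 0.2, "offset": [0, 0, 0], "rot": [0, 0, 0]},
  ],
)

```text
t: 26.7
position: [0.5742, 0.0929, 0.0988]
ee_rot: [-0.104, 0.995, 0.0, 0.0]
force: [0.3, -0.5, -0.9]
finger_gap: 0.355
grip_force: 39.7
```

Run:
```python
from h import *
s,R=toolstate();c=get_calibration("wrist");p=s["position"];im=capture("wrist");cv2.imwrite("pics/w13.png",im[:,:,::-1]);b=brass(im);print(b)
f=lambda uv,z:(R.T@(pix2("wrist",[uv],z,c)[0]-p)*1000).round(2)
print("pin pred",proj("wrist",[[.6084,.0998,.1],[.6084,.0998,.119]],c).round(1).tolist())
print("pin y at z .1/.119",f((b[1][0],b[0][1]+2),.1),f((b[1][1],b[0][1]+b[0][3]-2),.119),"slot",f((317,255),p[2]+.0138))
g=cv2.cvtColor(im,cv2.COLOR_RGB2GRAY)
for y in (250,256,270,300,308,316): print(y,g[y,300:336].tolist())
```

```text
t 26.7 pos [0.5742 0.0929 0.0988] psi -2.9325 zax [ 1.e-04  1.e-04 -1.e+00] F [ 0.3  -0.54 -0.87] gap 0.355 gf 39.67029422521591 j [ 0.1   0.28  1.39  0.    1.47 -1.68]
([312, 291, 11, 27, 265], [317.5, 317.0])
pin pred [[319.0, 294.0], [319.3, 315.2]]
pin y at z .1/.119 [-34.22  -1.2   -1.16] [-35.35  -1.48 -20.16] slot [ -4.42  -1.5  -13.8 ]
250 [160, 158, 158, 158, 157, 156, 150, 138, 134, 138, 142, 142, 141, 141, 141, 140, 138, 137, 139, 142, 142, 144, 149, 156, 165, 168, 162, 156, 154, 155, 157, 158, 160, 163, 165, 165]
256 [166, 165, 164, 164, 163, 162, 156, 141, 128, 128, 130, 130, 132, 131, 131, 131, 132, 131, 134, 139, 145, 144, 142, 140, 144, 154, 155, 156, 161, 162, 163, 164, 167, 169, 172, 172]
270 [173, 176, 175, 176, 177, 178, 176, 174, 173, 174, 174, 173, 172, 173, 174, 175, 175, 175, 175, 174, 174, 173, 172, 165, 160, 165, 172, 175, 177, 177, 177, 177, 178, 179, 178, 169]
300 [189, 177, 172, 173, 172, 174, 178, 198, 229, 237, 218, 164, 120, 110, 112, 118, 122, 128, 133, 139, 143, 146, 150, 159, 193, 234, 242, 242, 242, 242, 242, 242, 243, 243, 243, 244]
308 [240, 239, 238, 238, 239, 239, 240, 239, 235, 229, 198, 147, 114, 113, 120, 127, 134, 140, 145, 148, 150, 149, 148, 154, 190, 234, 242, 242, 242, 242, 243, 243, 243, 244, 244, 244]
316 [240, 239, 238, 238, 238, 239, 241, 240, 236, 228, 218, 206, 190, 178, 192, 206, 211, 211, 211, 209, 208, 211, 215, 220, 232, 242, 243, 242, 242, 242, 242, 243, 243, 244, 244, 244]
```

Emit:
drive_tool(
  deltas=[
    {"claw": 0.2, "offset": [-0.3, 0.02, 0.15], "rot": [0, 0, 0]},
    {"claw": 0.2, "offset": [-0.4, 0, 0], "rot": [0, 0, 0]},
    {"claw": 0.2, "offset": [-0.4, 0, 0], "rot": [0, 0, 0]},
    {"claw": 0.2, "offset": [-0.4, 0, 0], "rot": [0, 0, 0]},
    {"claw": 0.2, "offset": [0, 0, 0], "rot": [0, 0, 0]},
    {"claw": 0.2, "offset": [0, 0, 0], "rot": [0, 0, 0]},
  ],
)

```text
t: 27.35
position: [0.5892, 0.0961, 0.0968]
ee_rot: [-0.104, 0.995, 0.0, -0.0]
force: [1.1, 0.1, -0.2]
finger_gap: 0.349
grip_force: 39.7
```

Run:
```python
from h import *
favg(2)
im=capture("wrist");b=brass(im);print(b)
g=cv2.cvtColor(im,cv2.COLOR_RGB2GRAY)
for y in (246,252,258,264,270,280,290,300): print(y,g[y,302:334].tolist())
```

```text
t 27.4 Ftool [-0.58 -0.08  0.6 ] sd [0.53 0.06 0.43] pos [0.5892 0.096  0.0968] gap 0.348
([312, 268, 11, 26, 257], [316.5, 317.0])
246 [151, 150, 149, 149, 148, 151, 160, 169, 172, 170, 170, 171, 173, 174, 174, 173, 173, 173, 172, 171, 170, 167, 158, 151, 147, 148, 149, 149, 149, 150, 153, 155]
252 [157, 156, 156, 155, 152, 151, 161, 169, 171, 170, 170, 170, 171, 173, 172, 173, 171, 171, 171, 171, 171, 170, 164, 156, 150, 149, 153, 154, 155, 157, 159, 162]
258 [163, 163, 162, 162, 156, 152, 158, 167, 170, 170, 169, 170, 170, 171, 172, 172, 171, 170, 169, 169, 171, 170, 169, 162, 154, 153, 158, 160, 162, 163, 165, 167]
264 [170, 169, 168, 168, 164, 161, 164, 168, 169, 168, 168, 169, 170, 171, 172, 172, 171, 170, 169, 169, 170, 169, 169, 164, 157, 159, 165, 167, 168, 169, 172, 175]
270 [172, 172, 173, 173, 172, 168, 167, 166, 152, 128, 111, 109, 110, 112, 112, 112, 111, 111, 109, 108, 115, 136, 156, 166, 169, 171, 172, 173, 174, 174, 175, 175]
280 [196, 175, 167, 168, 176, 201, 230, 234, 203, 147, 113, 108, 110, 111, 111, 111, 110, 111, 110, 107, 108, 125, 152, 166, 171, 172, 173, 176, 187, 216, 235, 240]
290 [236, 236, 237, 237, 237, 236, 236, 233, 201, 150, 121, 126, 139, 144, 143, 142, 140, 133, 124, 116, 114, 132, 179, 226, 237, 239, 240, 240, 240, 240, 240, 241]
300 [236, 236, 236, 237, 238, 239, 240, 241, 240, 240, 240, 240, 240, 240, 240, 241, 240, 240, 241, 241, 240, 241, 240, 240, 239, 239, 240, 240, 240, 240, 241, 241]
```

Emit:
drive_tool(
  deltas=[
    {"claw": 0.2, "offset": [-0.4, 0.03, 0], "rot": [0, 0, 0]},
    {"claw": 0.2, "offset": [-0.4, 0, 0], "rot": [0, 0, 0]},
    {"claw": 0.2, "offset": [-0.4, 0, 0], "rot": [0, 0, 0]},
    {"claw": 0.2, "offset": [-0.4, 0, 0], "rot": [0, 0, 0]},
    {"claw": 0.2, "offset": [0, 0, 0.05], "rot": [0, 0, 0]},
    {"claw": 0.2, "offset": [0, 0, 0], "rot": [0, 0, 0]},
  ],
)

```text
t: 28.05
position: [0.6048, 0.0997, 0.0961]
ee_rot: [-0.104, 0.995, 0.0, -0.0]
force: [-0.5, -0.2, -0.6]
finger_gap: 0.347
grip_force: 39.7
```

Run:
```python
from h import *
favg(3)
im=capture("wrist");b=brass(im);print(b)
print(im[228:270:2,317].tolist())
g=cv2.cvtColor(im,cv2.COLOR_RGB2GRAY)
for y in (250,256,264): print(y,g[y,302:334].tolist())
```

```text
t 28.15 Ftool [-0.1  -0.05  0.36] sd [0.48 0.84 0.22] pos [0.6047 0.0996 0.0962] gap 0.352
([311, 244, 11, 22, 216], [316.5, 316.0])
[[237, 237, 240], [237, 237, 240], [237, 237, 240], [224, 224, 229], [171, 171, 176], [170, 169, 174], [169, 169, 174], [158, 150, 146], [135, 110, 74], [136, 108, 71], [136, 109, 71], [135, 109, 71], [135, 109, 70], [138, 111, 71], [147, 117, 74], [154, 122, 74], [167, 133, 78], [176, 140, 81], [174, 138, 81], [161, 145, 126], [162, 161, 165]]
250 [152, 151, 151, 150, 149, 150, 153, 146, 126, 112, 110, 111, 112, 113, 113, 112, 112, 111, 110, 109, 116, 134, 152, 161, 155, 149, 149, 149, 150, 152, 154, 156]
256 [158, 158, 158, 156, 153, 149, 150, 139, 120, 112, 114, 117, 120, 121, 121, 121, 119, 116, 114, 110, 113, 128, 148, 161, 157, 152, 154, 156, 157, 159, 159, 163]
264 [167, 167, 166, 166, 162, 159, 162, 163, 153, 136, 126, 129, 137, 142, 142, 142, 137, 130, 126, 131, 146, 157, 161, 163, 160, 158, 162, 164, 166, 167, 169, 171]
```

Emit:
drive_tool(
  deltas=[
    {"claw": 0.2, "offset": [-0.1, 0, 0], "rot": [0, 0, 0]},
    {"claw": 0.2, "offset": [-0.1, 0, 0], "rot": [0, 0, 0]},
    {"claw": 0.2, "offset": [0, 0, 0], "rot": [0, 0, 0]},
  ],
)

```text
t: 28.5
position: [0.6068, 0.1001, 0.0965]
ee_rot: [-0.104, 0.995, 0.0, 0.0]
force: [0.2, 0.4, 0.0]
finger_gap: 0.348
grip_force: 39.7
```

Emit:
drive_tool(
  deltas=[
    {"claw": 0.2, "offset": [-0.04, 0, 0], "rot": [0, 0, 0]},
    {"claw": 0.2, "offset": [0, 0, 0], "rot": [0, 0, 0]},
  ],
)

```text
t: 28.7
position: [0.6071, 0.1001, 0.0964]
ee_rot: [-0.104, 0.995, 0.0, 0.0]
force: [0.2, -0.1, -0.3]
finger_gap: 0.352
grip_force: 39.7
```

Emit:
drive_tool(
  deltas=[
    {"claw": 0.2, "offset": [-0.03, 0, 0], "rot": [0, 0, 0]},
    {"claw": 0.2, "offset": [0, 0, 0], "rot": [0, 0, 0]},
  ],
)

```text
t: 28.9
position: [0.6074, 0.1002, 0.0964]
ee_rot: [-0.104, 0.995, 0.0, -0.0]
force: [-0.7, -0.0, -0.5]
finger_gap: 0.352
grip_force: 39.7
```

Emit:
drive_tool(
  deltas=[
    {"claw": 0.2, "offset": [-0.03, 0, 0], "rot": [0, 0, 0]},
    {"claw": 0.2, "offset": [0, 0, 0], "rot": [0, 0, 0]},
  ],
)

```text
t: 29.1
position: [0.6075, 0.1003, 0.0963]
ee_rot: [-0.104, 0.995, 0.0, -0.0]
force: [-0.5, 0.8, -1.4]
finger_gap: 0.351
grip_force: 39.7
```

Emit:
drive_tool(
  deltas=[
    {"claw": 0.2, "offset": [-0.03, 0, 0], "rot": [0, 0, 0]},
    {"claw": 0.2, "offset": [0, 0, 0], "rot": [0, 0, 0]},
  ],
)

```text
t: 29.3
position: [0.6076, 0.1003, 0.0961]
ee_rot: [-0.104, 0.995, -0.0, -0.001]
force: [-4.2, -0.4, -0.3]
finger_gap: 0.349
grip_force: 39.7
```

Emit:
drive_tool(
  deltas=[
    {"claw": 0.2, "offset": [0, 0, 0.05], "rot": [0, 0, 0]},
    {"claw": 0.2, "offset": [-0.01, 0, 0.05], "rot": [0, 0, 0]},
    {"claw": 0.2, "offset": [0, 0, 0], "rot": [0, 0, 0]},
  ],
)

```text
t: 29.6
position: [0.6077, 0.1003, 0.095]
ee_rot: [-0.104, 0.995, 0.0, -0.001]
force: [-4.6, -1.2, -0.8]
finger_gap: 0.352
grip_force: 39.7
```

```bash
python3 -c "
from h import *
favg(4)"
```

```text
t 29.75 Ftool [ 4.66 -0.24  0.38] sd [0.08 0.25 0.44] pos [0.6077 0.1003 0.0951] gap 0.349
```

Emit:
drive_tool(
  deltas=[
    {"claw": 0.2, "offset": [-0.01, 0, 0], "rot": [0, 0, 0]},
    {"claw": 0.2, "offset": [-0.007, 0, 0], "rot": [0, 0, 0]},
    {"claw": 0.2, "offset": [0, 0, 0], "rot": [0, 0, 0]},
  ],
)

```text
t: 30.05
position: [0.6077, 0.1003, 0.0951]
ee_rot: [-0.104, 0.995, -0.0, -0.001]
force: [-5.8, -1.2, -1.1]
finger_gap: 0.352
grip_force: 39.7
```

```bash
python3 -c "
from h import *
favg(4)"
```

```text
t 30.2 Ftool [6.05 0.13 0.43] sd [0.08 0.32 0.62] pos [0.6078 0.1003 0.0951] gap 0.351
```

Emit:
drive_tool(
  deltas=[
    {"claw": 0.45, "offset": [0, 0, 0], "rot": [0, 0, 0]},
    {"claw": 0.65, "offset": [0, 0, 0], "rot": [0, 0, 0]},
    {"claw": 0.7, "offset": [0, 0, 0], "rot": [0, 0, 0]},
    {"claw": 0.7, "offset": [0, 0, -1], "rot": [0, 0, 0]},
    {"claw": 0.7, "offset": [0, 0, -3], "rot": [0, 0, 0]},
    {"claw": 0.7, "offset": [0, 0, -2], "rot": [0, 0, 0]},
    {"claw": 0.7, "offset": [3, 0, 0], "rot": [0, 0, 0]},
    {"claw": 0.7, "offset": [3, 0, 0.6], "rot": [0, 0, 0]},
    {"claw": 0.7, "offset": [0.9, 0, 0.6], "rot": [0, 0, 0]},
    {"claw": 0.7, "offset": [0, 0, 0], "rot": [0, 0, 0]},
    {"claw": 0.7, "offset": [0, 0, 0], "rot": [0, 0, 0]},
    {"claw": 0.7, "offset": [0, 0, 0], "rot": [0, 0, 0]},
  ],
)

```text
t: 31.4
position: [0.5416, 0.0862, 0.1442]
ee_rot: [-0.104, 0.995, 0.0, 0.001]
force: [0.2, -0.1, 0.7]
finger_gap: 0.701
grip_force: 0.0
```

Run:
```python
from h import *
s,R=toolstate();c=get_calibration("wrist");im=capture("wrist");cv2.imwrite("pics/w14.png",im[:,:,::-1]);print(brass(im))
for z in(.100,.104,.107,.110,.112,.114,.116,.119):print(z,proj("wrist",[[.6084,.0998,z]],c).round(1).tolist())
g=cv2.cvtColor(im,cv2.COLOR_RGB2GRAY)[258:338:2,284:352:2]
print("\n".join("%3d:"%(258+2*i)+" ".join("%3d"%v for v in r) for i,r in enumerate(g)))
```

```text
t 31.4 pos [0.5416 0.0862 0.1442] psi -2.9326 zax [ 1.4e-03  3.0e-04 -1.0e+00] F [ 0.16 -0.14  0.72] gap 0.701 gf 0.0 j [ 0.09  0.15  1.44  0.    1.54 -1.69]
([314, 300, 7, 11, 76], [317.0, 317.0])
0.1 [[318.2, 298.3]]
0.104 [[318.3, 301.5]]
0.107 [[318.3, 304.0]]
0.11 [[318.3, 306.5]]
0.112 [[318.3, 308.2]]
0.114 [[318.3, 310.0]]
0.116 [[318.3, 311.8]]
0.119 [[318.3, 314.5]]
258:240 240 240 240 240 239 237 238 234 203 190 181 170 174 215 216 169 195 232 242 238 226 232 240 241 241 241 241 241 241 241 241 241 241
260:239 240 238 228 228 233 203 195 186 156 135 130 130 150 185 191 167 182 208 237 236 201 195 232 235 240 241 241 241 241 241 241 241 242
262:240 233 219 186 181 190 178 165 141 130 131 133 138 141 153 161 165 171 182 226 234 191 172 206 199 224 239 241 242 241 242 242 242 242
264:229 207 182 181 182 182 171 139 129 133 135 144 164 148 144 149 155 165 170 213 232 200 181 182 176 182 216 239 244 244 244 244 244 244
266:184 181 181 180 181 181 166 134 133 139 148 164 175 148 140 144 150 169 196 219 234 209 192 185 174 174 179 215 242 244 244 244 244 244
268:179 179 178 180 1
[... 4178 characters left out ...]

328: 63  64  72  88 115 147 174 198 223 232 235 238 239 240 240 240 240 240 240 240 240 240 239 235 233 218 195 173 132 108  89  65  61  59
330: 46  46  46  47  45  48  52  64  85 103 131 161 185 213 232 235 238 236 235 231 204 185 164 123 100  76  59  48  42  41  41  41  41  39
332: 46  46  46  46  45  46  46  46  45  45  46  47  55  73  91 113 137 126 111  90  64  53  46  42  43  41  41  41  41  41  40  41  40  39
334: 44  44  44  45  44  45  44  44  45  44  45  44  44  43  43  43  45  43  43  42  41  42  41  41  41  40  42  39  40  40  40  40  39  38
336: 41  42  42  42  42  43  42  41  42  41  42  41  41  41  40  40  41  41  40  40  40  40  40  39  38  39  38  39  37  37  37  37  36  37
```

```bash
python3 -c "
from h import *
print(sign_off())"
```

```text
the job is handed in; nothing more can be done
None
```

I added one loose 100 g weight and the 50 g weight to the tray, each pushed home on the pin at about 6 N, and handed the job in at about 31 s; the pin tip in the wrist image puts the tray at about 75 mm (level), but I did not look at the dial itself.

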